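# Load the slide drying rest and set its heater

### The arm

A 6-joint arm with a two-finger parallel gripper is mounted at the origin on the work surface. World frame = base frame: x ahead of the robot, y to its left, z up, the work surface at z = 0. Lengths are in m, angles in rad, forces in N, time in s.
With the tool pointing down it reaches from about 0.225 to 0.725 m from the base axis. Payload 3.1 kg.
Tool frame: the origin (TCP) lies midway between the tips of the shut fingers; the grasp point (between the pads) lies 19 mm behind it; y points along the fingers, z is the direction in which the jaws open and shut, and the axes are right-handed (so a half turn about y gives the same grasp; the last joint's range is limited). The gripper opens to 85 mm and grips with 20 to 120 N. Pads are 22 mm wide; open, the fingers measure 114 mm over their backs; the gripper's body (76 mm by 85 mm) begins 54 mm behind the grasp point. The pads swing forward as they close: fully open they stand 13 mm farther back than shut.
Start: joints at [-1.4, 0.048, 0.099, 1.622, 0, 1.443], TCP at [0.155, -0.502, 0.203] pointing down, gripper open.
Joint ranges: [-2.91, 2.91], [-0.99, 1.94], [-1.21, 1.42], [-2.12, 2.29], [-1.49, 1.47], [-3.14, 3.14]. Speed limits (rad/s): [2.79, 2.79, 3.14, 3.14, 3.14, 3.14].

### API

Orientations are given as [roll, pitch, yaw] about the fixed x, y, z axes, in that order (R = Rz(yaw) Ry(pitch) Rx(roll)).
In Python, from rig import r gives the robot as it stands. The module is installed in compiled form; this text tells all that it offers. Calls block until the motion is done:
- r.reach(position, orientation): joint-space move of the TCP to a pose.
- r.line_to(position, speed=0.15, orientation=None): straight line of the TCP; orientation=None keeps the orientation; speed is the mean speed in m/s.
- r.goto_joints(angles): joint-space move.
- r.command_gripper(opening, newtons=None): opening from 0.0 (shut) to 1.0 (fully open); newtons is the grip in N (None keeps the last); returns when the fingers have stopped.
- r.dwell(seconds).
- r.solve_ik(position, orientation): joint angles nearest the present ones, or None.
- r.read_state(): the state.
- r.read_camera(name): name is "side" or "top"; returns a dict with "image" (400x640x3 uint8, red, green, blue), "camera_matrix" (3x3 intrinsics, pixels), "k1" (the pictures are not rectified: a ray, as slopes to the right and down, at radius r is drawn at 1 + k1 r^2 times it, then the intrinsics apply), "position" and "orientation" of the camera in the world. Camera axes: x right, y down, z forward; pixel columns grow to the right and rows downward; lengths in m; the calibration is good to about 2 mm. A picture is of the moment at which its call begins. There is no depth.
A pose or a line that the arm cannot do raises r.IKError and nothing moves.
- r.finish_job(): hands the job in, once; it reports no verdict.
The state is a dict: "clock": time; "q": joint angles; "joint_vel": joint speeds; "effort": joint torques, N m; "ee_pos": TCP position; "eef_rot": TCP orientation; "contact_force": force on the tool from outside, world axes, zero at the start; "ft_torque": the same for the moment, N m; "gripper_width": opening from 0.0 (shut) to 1.0 (fully open).
Only numpy, scipy, OpenCV 4.12 (cv2) and the standard library are available. Lean on these libraries where they do the work, as an engineer would, in place of code of your own. Each camera call takes 0.05 s, during which the arm holds its last target.

### The job

Take every wide, already dry slide carrier off the sloped drying rest and lay it flat on the floor of the steel tray, then lay every single slide carrier from the bench across the rest's two narrow rails, square to them, side by side without touching, each with its low end against the lip. Only when all are loaded, turn the heater dial from its low setting clockwise until its pointer is at the long mark. Leave the bottle, beaker, slide box and jar where they are.

Things in the scene. Friction and masses are not known exactly. Their poses are not given: they have to be found in the camera images.
- rest: drying rest, fixed: white housing 120 x 300 x 30 mm with origin under its centre; x points away from its low side, y along its length, z up. It carries the sloped bed.
- rest_bed: sloped bed of the drying rest, fixed, tilted 20 degrees about its y axis, falling towards the robot's side (-x): aluminium plate with two narrow steel rails and a lip. Origin midway between the rails in the plane of their tops, halfway along, 75 mm above the bench; x uphill, y along the rails, z square to the slope. Rails 8 mm wide, 300 mm long, centred at x = -22 and +22 mm, 14 mm above the plate.
- rest_lip (a point): top of the lip's inner face, halfway along the low edge of the bed: the face is at x = -38 mm in the bed's frame and stands 10 mm above the rail tops. A carrier lying across the rails with its low end on the lip has its middle at x = 0, z = 7 mm in the bed's frame. Friction keeps a carrier from sliding down by itself.
- tray: shallow steel tray 120 (x) x 190 (y) x 18 mm, walls and floor 4 to 5 mm thick, open on top, fixed; origin under its centre, z up. It starts empty.
- control: heater controller, fixed: black box 116 x 116 x 40 mm, origin under its centre, z up; the dial stands on the centre of its top. Round the dial are 13 white ticks 0.4 rad apart; the seventh is the long, thick mark. The first tick (off) lies towards the box's -x, the others follow clockwise from above.
- dial (a joint): angle of the dial (rad): 0 when its pointer is at the first tick, growing clockwise seen from above, range 0 to 4.8; the long mark is at 2.4. It starts between 0 and 0.5, is stiff enough to stay where left (0.03 N m) and has no clicks.
- dial_grip (a point): point on the dial's vertical axis at the height to grip, 77 mm above the bench. The dial has a straight bar grip 46 mm long, 14 mm thick, from 54 to 84 mm above the bench, on a disc of radius 24 mm; a white line on one half of the bar's top is the pointer; at joint value 0 it points to the controller's -x.
- slide1: single slide carrier: flat grey plastic block 76 (its x) x 28 (its y) x 14 (its z) mm, with one glass slide set flush in both faces; both faces serve alike. Origin at the centre of its underside as built, 40 g; it starts flat on the bench, and may be absent (None)
- slide1_mid (a point): middle of slide1, 7 mm from either face
- slide2: single slide carrier: flat grey plastic block 76 (its x) x 28 (its y) x 14 (its z) mm, with one glass slide set flush in both faces; both faces serve alike. Origin at the centre of its underside as built, 40 g; it starts flat on the bench, and may be absent (None)
- slide2_mid (a point): middle of slide2, 7 mm from either face
- slide3: single slide carrier: flat grey plastic block 76 (its x) x 28 (its y) x 14 (its z) mm, with one glass slide set flush in both faces; both faces serve alike. Origin at the centre of its underside as built, 40 g; it starts flat on the bench, and may be absent (None)
- slide3_mid (a point): middle of slide3, 7 mm from either face
- slide4: single slide carrier: flat grey plastic block 76 (its x) x 28 (its y) x 14 (its z) mm, with one glass slide set flush in both faces; both faces serve alike. Origin at the centre of its underside as built, 40 g; it starts flat on the bench, and may be absent (None)
- slide4_mid (a point): middle of slide4, 7 mm from either face
- dry1: wide slide carrier: flat grey plastic block 76 (its x) x 42 (its y) x 14 (its z) mm, with two glass slides set flush in both faces; both faces serve alike. Origin at the centre of its underside as built, 60 g; it starts lying across the rails of the rest against the lip (its z square to the slope), and may be absent (None)
- dry1_mid (a point): middle of dry1, 7 mm from either face
- dry2: wide slide carrier: flat grey plastic block 76 (its x) x 42 (its y) x 14 (its z) mm, with two glass slides set flush in both faces; both faces serve alike. Origin at the centre of its underside as built, 60 g; it starts lying across the rails of the rest against the lip (its z square to the slope), and may be absent (None)
- dry2_mid (a point): middle of dry2, 7 mm from either face
- reagent: bystander: amber bottle 72 mm across, 150 mm high; origin under its centre
- beaker: bystander: glass beaker 70 mm across, 70 mm high; origin under its centre
- slidebox: bystander: closed flat slide box 100 x 190 x 30 mm; origin under its centre
- jar: bystander: white jar 64 mm across, 100 mm high; origin under its centre
Things that resemble listed ones, but are neither listed nor needed, are in the scene too. Leave any brown look-alike of the slide3 alone. Several things have the shape of the tray; the one meant has the colours described above.

How it is judged:
By the outcome, as a careful person would: the job done as asked, in the order asked, and still so for the second after the job is handed in, with the robot touching nothing.
Of dry1, dry2 only 1 to 2 are there at a start; the rules pass over those that are not, and their reading is None.
Of slide1, slide2, slide3, slide4 only 3 to 4 are there at a start; the rules pass over those that are not, and their reading is None.
At some moment in a run one of slide1, slide2, slide3, slide4, dry1, dry2 may be knocked a few centimetres aside while the robot is not near it.
Once in a run the grip may slacken for a moment while it holds something.
It also fails if it takes over 208 s, if anything falls off the work surface, if the arm or the gripper's body presses on something with over 40 N, if the wrist force passes 120 N, or if a joint passes its speed limit or range.

## Working session

There is one attempt and no reset: what is moved stays moved. The work goes in short steps, each a Python script; the robot and the scene stay as the last script left them, time stands still between calls to the robot, and variables do not carry over. Pictures are saved under pics/ and viewed, and the job is handed in when it is done.

```bash
ls; mkdir -p pics
python3 - <<'E'
from rig import r
import cv2, numpy as np
s=r.read_state(); print(s['clock'],s['ee_pos'],s['eef_rot'],s['gripper_width'])
for n in ['top','side']:
    c=r.read_camera(n); cv2.imwrite(f'pics/{n}0.png',c['image'][:,:,::-1]); np.save(f'pics/{n}0.npy',c['image'])
    print(n,c['camera_matrix'],c['k1'],c['position'],c['orientation'])
E
```

```text
pics
0.0 [ 0.15441545 -0.50105921  0.2018152 ] [-1.57314165e+00  2.71346980e-04 -2.84278079e+00] 0.9991693381026392
top [[493.15654032   0.         316.4894619 ]
 [  0.         493.15654032 189.12714796]
 [  0.           0.           1.        ]] -0.040301695405644294 [ 0.25216123 -0.01331815  1.54781837] [-2.98529656  0.00837698 -1.54536669]
side [[486.89140608   0.         318.39323126]
 [  0.         486.89140608 198.6090287 ]
 [  0.           0.           1.        ]] -0.07330655545089447 [-0.19618163  1.25399725  0.93469199] [-2.10334806 -0.0134459  -2.63605216]
```

View pics/top0.png

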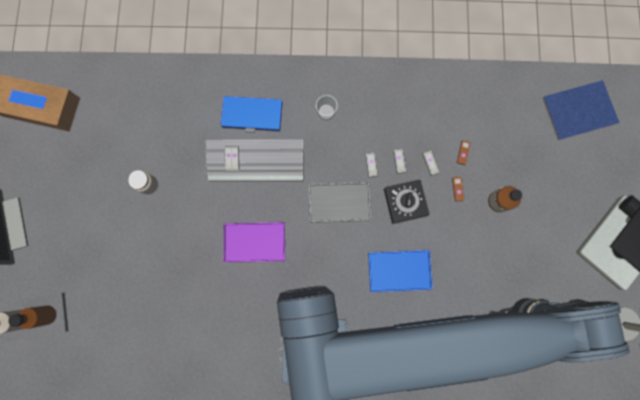

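View pics/side0.png

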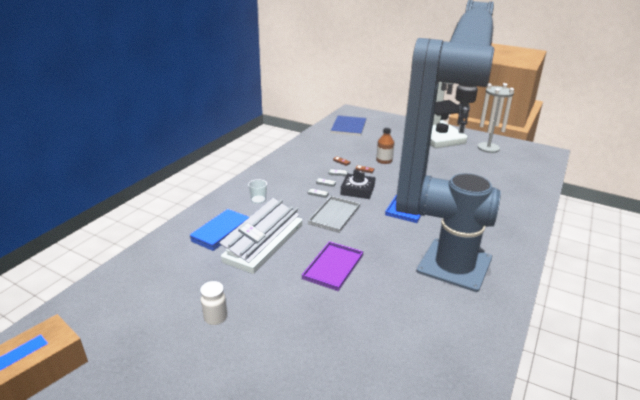

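The top view shows the rest (255,160) with one wide carrier (231,158). The grey steel tray is at (339,202) and the controller at (407,201). Three grey slides are at (371,164), (400,161) and (431,162), and the brown look-alikes are at (463,152) and (458,188). I'll zoom in and write the helpers.

```bash
cat > h.py <<'E'
import numpy as np, cv2
from scipy.spatial.transform import Rotation as Rn
def unproj(c,uv,z):
    K=c['camera_matrix']; d=np.array([c['k1'],0,0,0.])
    n=cv2.undistortPoints(np.float64(uv).reshape(-1,1,2),K,d).reshape(-1,2)
    R=Rn.from_euler('xyz',c['orientation']).as_matrix(); p=np.array(c['position'])
    v=np.c_[n,np.ones(len(n))]@R.T
    t=(z-p[2])/v[:,2]
    return p+v*t[:,None]
def proj(c,P):
    R=Rn.from_euler('xyz',c['orientation']).as_matrix()
    q=(np.float64(P).reshape(-1,3)-c['position'])@R
    n=q[:,:2]/q[:,2:]; r2=(n**2).sum(1,keepdims=True); n=n*(1+c['k1']*r2)
    K=c['camera_matrix']; return n*[K[0,0],K[1,1]]+K[:2,2]
def rect(c,z,x0,x1,y0,y1,mm=1.0):
    """metric overhead image: col = (y1-y)/mm, row=(x1-x)/mm at height z"""
    W=int((y1-y0)*1000/mm);H=int((x1-x0)*1000/mm)
    jj,ii=np.meshgrid(np.arange(W),np.arange(H))
    P=np.stack([x1-ii*mm/1000,y1-jj*mm/1000,np.full(ii.shape,z)],-1).reshape(-1,3)
    m=proj(c,P).astype(np.float32).reshape(H,W,2)
    return cv2.remap(c['image'],m[...,0],m[...,1],cv2.INTER_CUBIC)
E
python3 - <<'E'
from rig import r
from h import *
import pickle
c={n:r.read_camera(n) for n in('top','side')}
pickle.dump(c,open('c0.pkl','wb'))
im=c['top']['image'][85:235,195:480,::-1]
cv2.imwrite('pics/z1.png',cv2.resize(im,(798,420),interpolation=cv2.INTER_CUBIC))
im=c['side']['image'][140:280,190:400,::-1]
cv2.imwrite('pics/z2.png',cv2.resize(im,(798,532),interpolation=cv2.INTER_CUBIC))
t=c['top']
for n,uv,z in [('s1',(371,164),.014),('s2',(400,161),.014),('s3',(431,162),.014),('tray',(339,202),.018),('ctl',(406,201),.04),('dial',(407,201),.08),('dry',(231,158),.085),('b1',(463,152),.014)]:
    print(n,unproj(t,uv,z).round(4))
E
```

```text
s1 [[ 0.5783 -0.1652  0.014 ]]
s2 [[ 0.5903 -0.2573  0.014 ]]
s3 [[ 0.5895 -0.3559  0.014 ]]
tray [[ 0.4538 -0.0658  0.018 ]]
ctl [[ 0.459  -0.2715  0.04  ]]
dial [[ 0.4536 -0.2676  0.08  ]]
dry [[0.5718 0.2672 0.085 ]]
b1 [[ 0.6246 -0.4586  0.014 ]]
```

View pics/z1.png

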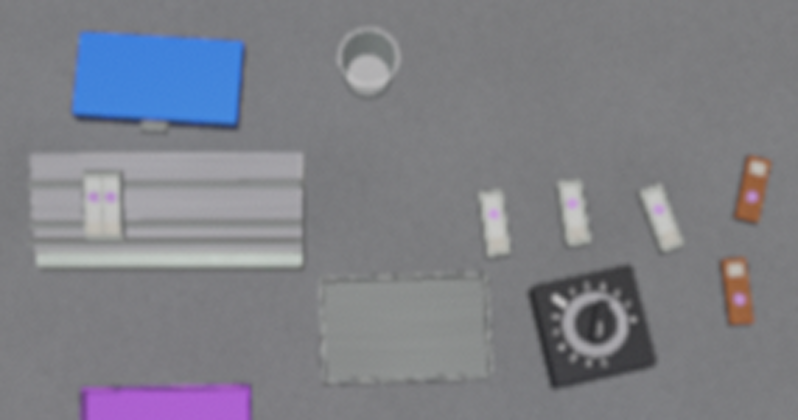

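View pics/z2.png

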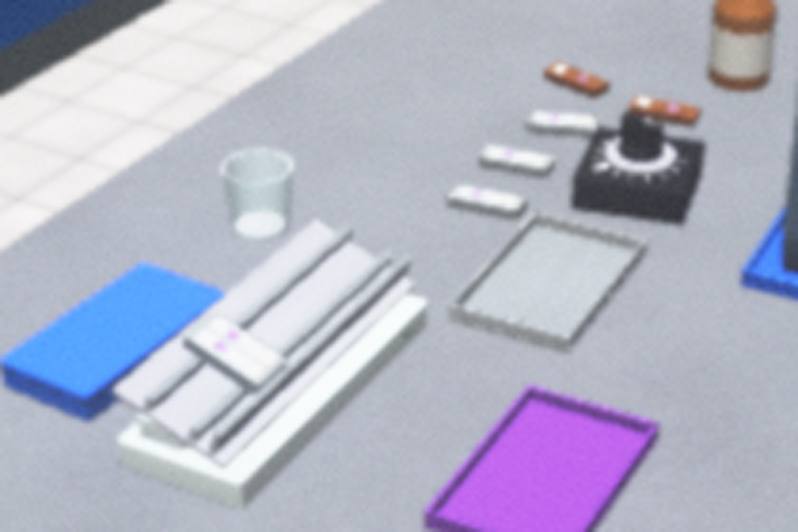

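The zooms show a grey tray, three grey slides (zoom 495,222; 574,212; 661,217) and a dial pointer pointing roughly downwards. The controller's long mark is at zoom (558,300). Next I'll take metric measurements.

```bash
cat >> h.py <<'E'
def blobs(c,z,kind='white',amin=40,box=None):
    """bright slides in the top image: returns centre (world), long axis yaw, sizes"""
    im=c['image'].astype(int); 
    hsv=cv2.cvtColor(c['image'],cv2.COLOR_RGB2HSV)
    m=(hsv[...,2]>165).astype(np.uint8)
    m|=((hsv[...,0]>130)&(hsv[...,1]>30)&(hsv[...,2]>140)&(hsv[...,2]<260)).astype(np.uint8)
    m=cv2.morphologyEx(m,cv2.MORPH_CLOSE,np.ones((3,3),np.uint8))
    out=[]
    cs,_=cv2.findContours(m,cv2.RETR_EXTERNAL,cv2.CHAIN_APPROX_NONE)
    for k in cs:
        P=unproj(c,k[:,0,:],z)
        (cx,cy),(w,h),a=cv2.minAreaRect((P[:,:2]*1000).astype(np.float32))
        if w<h: a+=90; w,h=h,w
        if 50<w<100 and 15<h<60:
            out.append((cx/1000,cy/1000,(a+90)%180-90,w,h,k[:,0].mean(0).round(0).tolist()))
    return out
E
python3 - <<'E'
from h import *
import pickle
c=pickle.load(open('c0.pkl','rb'));t=c['top']
for b in blobs(t,.014): print(b)
a=rect(t,.075,.46,.68,.09,.40,.5); cv2.imwrite('pics/r_rest.png',a[...,::-1])
a=rect(t,.04,.36,.56,-.37,-.17,.33); cv2.imwrite('pics/r_ctl.png',a[...,::-1])
a=rect(t,.018,.36,.55,-.19,.06,.5); cv2.imwrite('pics/r_tray.png',a[...,::-1])
for p in [(371,164),(400,161),(431,152),(400,150),(231,165)]: print(p,t['image'][p[1],p[0]])
E
```

```text
(0.05307844543457031, 0.9636697387695312, 6.403346061706543, 57.88807678222656, 22.521968841552734, [3.0, 322.0])
(0.33156768798828123, 0.9555346069335937, 18.26029396057129, 86.04217529296875, 37.24784851074219, [16.0, 233.0])
(0.4630660400390625, -0.2633882141113281, 5.817080497741699, 61.031822204589844, 31.466753005981445, [401.0, 201.0])
(0.5124307861328125, 0.578248779296875, -41.89508819580078, 57.733741760253906, 56.57229995727539, [137.0, 179.0])
(0.5777981567382813, -0.1662769317626953, 7.368690013885498, 68.50843811035156, 24.03424835205078, [371.0, 164.0])
(0.5888253784179688, -0.355266357421875, 19.695571899414062, 69.91450500488281, 21.94781494140625, [431.0, 162.0])
(0.5927994384765625, -0.2552556610107422, 9.149872779846191, 69.47772216796875, 22.0543270111084, [399.0, 160.0])
(371, 164) [198 196 198]
(400, 161) [197 198 195]
(431, 152) [155 157 153]
(400, 150) [168 171 167]
(231, 165) [181 180 174]
```

View pics/r_rest.png

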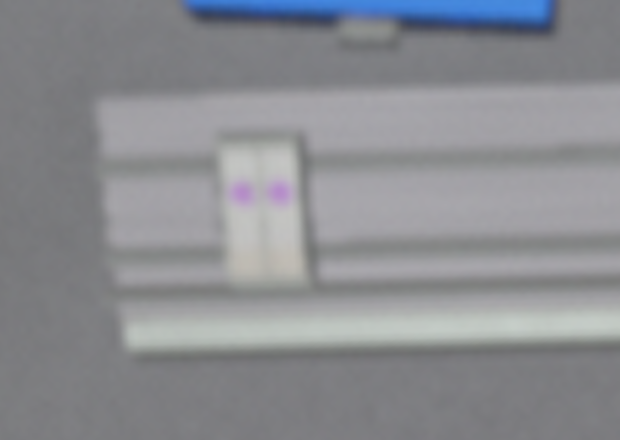

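View pics/r_ctl.png

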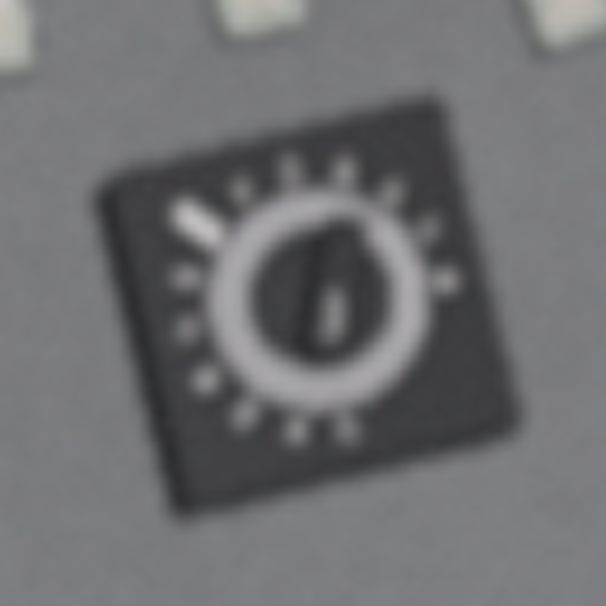

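View pics/r_tray.png

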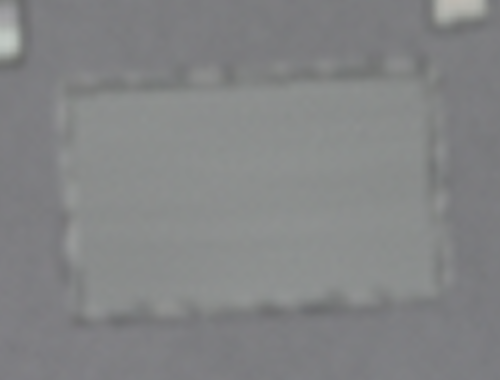

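```bash
cat > m.py <<'E'
from h import *
import pickle
c=pickle.load(open('c0.pkl','rb'));t=c['top']
def edge_rows(z,rowlo,rowhi,sign,x1=.68,y1=.40,cols=range(230,580,3),mm=.5):
    g=cv2.cvtColor(rect(t,z,.44,x1,.06,y1,mm),cv2.COLOR_RGB2GRAY).astype(float)
    g=cv2.GaussianBlur(g,(7,7),1.5); d=np.gradient(g,axis=0)*sign
    pts=[]
    for j in cols:
        i=rowlo+int(np.argmax(d[rowlo:rowhi,j]))
        a,b,e=d[i-1,j],d[i,j],d[i+1,j]; i=i+0.5*(a-e)/(a-2*b+e+1e-9)
        pts.append((x1-i*mm/1000,y1-j*mm/1000))
    pts=np.array(pts)
    for _ in range(3):
        k=np.polyfit(pts[:,1],pts[:,0],1); res=pts[:,0]-np.polyval(k,pts[:,1]); pts=pts[abs(res)<max(2*res.std(),3e-4)]
    return k,res.std(),len(pts)
# row profile
for z in(.075,):
    g=cv2.cvtColor(rect(t,z,.44,.68,.06,.40,.5),cv2.COLOR_RGB2GRAY).astype(int)
    print([(i,int(g[i,395:405].mean())) for i in range(70,400,4)])
E
python3 m.py
```

```text
[(70, 126), (74, 125), (78, 126), (82, 129), (86, 139), (90, 152), (94, 163), (98, 167), (102, 166), (106, 164), (110, 164), (114, 165), (118, 165), (122, 165), (126, 164), (130, 163), (134, 163), (138, 163), (142, 161), (146, 157), (150, 149), (154, 142), (158, 137), (162, 138), (166, 145), (170, 151), (174, 157), (178, 162), (182, 163), (186, 164), (190, 164), (194, 166), (198, 166), (202, 166), (206, 166), (210, 166), (214, 165), (218, 164), (222, 164), (226, 164), (230, 161), (234, 155), (238, 147), (242, 138), (246, 133), (250, 135), (254, 144), (258, 152), (262, 160), (266, 165), (270, 166), (274, 159), (278, 147), (282, 134), (286, 127), (290, 131), (294, 140), (298, 152), (302, 159), (306, 166), (310, 173), (314, 178), (318, 187), (322, 194), (326, 197), (330, 197), (334, 190), (338, 181), (342, 158), (346, 134), (350, 118), (354, 113), (358, 119), (362, 123), (366, 125), (370, 124), (374, 125), (378, 125), (382, 124), (386, 125), (390, 125), (394, 126), (398, 126)]
```

```bash
cat >> m.py <<'E'
for n,z,lo,hi,s,xb in [('uprail',.0812,140,165,-1,16.9),('lorail',.0661,225,255,-1,-24.4),('front z0',0,0,0,-1,-60),('top',.0,0,0,1,0)]:
    if lo==0: continue
    k,sd,n_=edge_rows(z,lo,hi,s); print(n,'yaw',np.degrees(np.arctan(-k[0])),'origin x at y=.23',np.polyval(k,.23)-xb/1000,sd,n_)
for z in (0,.03):
    k,sd,n_=edge_rows(z,325,375,-1); print('front',z,np.degrees(np.arctan(-k[0])),np.polyval(k,.23)+.06,sd,n_)
# ends of rails/plate: in y, use mid bed rows
g=cv2.cvtColor(rect(t,.075,.44,.68,.04,.44,.5),cv2.COLOR_RGB2GRAY).astype(float)
g=cv2.GaussianBlur(g,(5,5),1.2);d=np.gradient(g,axis=1)
for row in (120,200,210,220,265):
    z=.075
    L=int(np.argmax(d[row,:250])); Rr=400+int(np.argmin(d[row,400:]))
    print(row,'x',.68-row*.0005,'yL',.44-L*.0005,'yR',.44-Rr*.0005,'mid',.44-(L+Rr)*.00025,'len',(Rr-L)*.5)
# dry on rest
hsv=cv2.cvtColor(t['image'],cv2.COLOR_RGB2HSV)
a=rect(t,.088,.5,.64,.2,.33,.25)
cv2.imwrite('pics/r_dry.png',a[...,::-1])
a=rect(t,.08,.40,.50,-.32,-.22,.2)
cv2.imwrite('pics/r_dial.png',a[...,::-1])
E
python3 m.py|tail -12
```

```text
[(70, 126), (74, 125), (78, 126), (82, 129), (86, 139), (90, 152), (94, 163), (98, 167), (102, 166), (106, 164), (110, 164), (114, 165), (118, 165), (122, 165), (126, 164), (130, 163), (134, 163), (138, 163), (142, 161), (146, 157), (150, 149), (154, 142), (158, 137), (162, 138), (166, 145), (170, 151), (174, 157), (178, 162), (182, 163), (186, 164), (190, 164), (194, 166), (198, 166), (202, 166), (206, 166), (210, 166), (214, 165), (218, 164), (222, 164), (226, 164), (230, 161), (234, 155), (238, 147), (242, 138), (246, 133), (250, 135), (254, 144), (258, 152), (262, 160), (266, 165), (270, 166), (274, 159), (278, 147), (282, 134), (286, 127), (290, 131), (294, 140), (298, 152), (302, 159), (306, 166), (310, 173), (314, 178), (318, 187), (322, 194), (326, 197), (330, 197), (334, 190), (338, 181), (342, 158), (346, 134), (350, 118), (354, 113), (358, 119), (362, 123), (366, 125), (370, 124), (374, 125), (378, 125), (382, 124), (386, 125), (390, 125), (394, 126), (398, 126)]
uprail yaw 2.523786798459474 origin x at y=.23 0.5844718217857133 0.0011214380937040465 103
lorail yaw 1.611700289703104 origin x at y=.23 0.5857446336823334 0.00048476951217003335 93
front 0 -3.207233846442294 0.5740263425563921 0.007852157119829868 97
front 0.03 1.3619817333897684 0.5749729828961074 0.00012574306091677587 115
120 x 0.6200000000000001 yL 0.352 yR 0.04999999999999999 mid 0.20099999999999998 len 302.0
200 x 0.5800000000000001 yL 0.349 yR 0.05099999999999999 mid 0.2 len 298.0
210 x 0.5750000000000001 yL 0.34750000000000003 yR 0.05049999999999999 mid 0.199 len 297.0
220 x 0.5700000000000001 yL 0.346 yR 0.05049999999999999 mid 0.19825 len 295.5
265 x 0.5475000000000001 yL 0.345 yR 0.04949999999999999 mid 0.19725 len 295.5
```

View pics/r_dry.png

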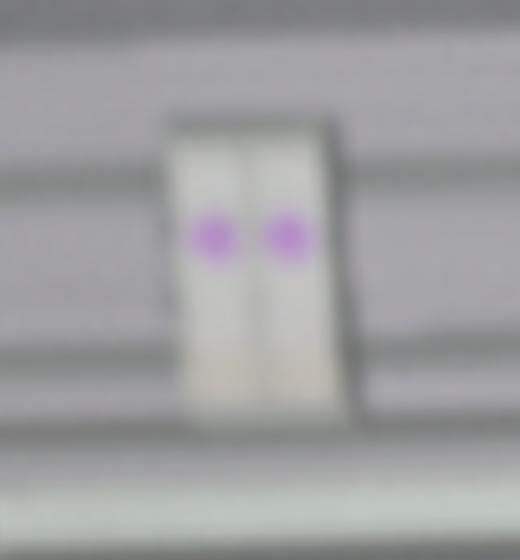

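View pics/r_dial.png

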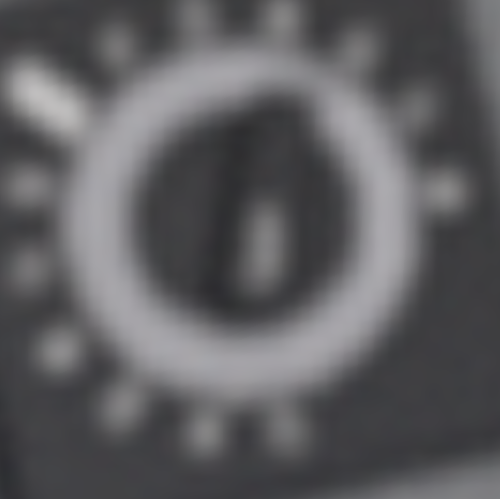

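```bash
cat >> h.py <<'E'
REST=np.array([.575,.2015]); RYAW=np.radians(1.5)
RB=(Rn.from_euler('z',RYAW)*Rn.from_euler('y',-np.radians(20))).as_matrix()
B0=np.array([*REST,.075])
def bed(x,y,z): return B0+RB@(np.array([x,y,z])/1000)
def tool(F,s=1):
    return Rn.from_matrix(np.c_[s*F[:,0],-F[:,2],s*F[:,1]]).as_euler('xyz')
def Rz(a): return Rn.from_euler('z',a).as_matrix()
E
python3 - <<'E'
from rig import r
from h import *
import pickle
c=pickle.load(open('c0.pkl','rb'));t=c['top']
print(B0)
q0=np.array(r.read_state()['q'])
def chk(n,p,F):
    for s in(1,-1):
        q=r.solve_ik(list(p),list(tool(F,s))); print(n,s,None if q is None else np.round(q,2))
for y in(-90,65,90): chk('bed%d'%y,bed(0,y,-10),RB)
for y in(-90,90): chk('bedup%d'%y,bed(0,y,60),RB)
for a in [(.578,-.166,7.4),(.589,-.355,19.7),(.593,-.255,9.1)]:
    chk('s',(a[0],a[1],.003),Rz(np.radians(a[2]))); chk('sup',(a[0],a[1],.08),Rz(np.radians(a[2])))
chk('tray',(.454,-.066,.01),Rz(0)); chk('tray90',(.454,-.066,.01),Rz(np.pi/2))
for a in range(-180,181,45): chk('dial%d'%a,(.454,-.268,.06),Rz(np.radians(a)))
E
```

```text
[0.575  0.2015 0.075 ]
bed-90 1 [ 0.09 -0.15 -0.42  0.95 -0.02  0.06]
bed-90 -1 [ 0.09 -0.15 -0.42  0.95 -0.02 -3.08]
bed65 1 [ 0.39 -0.01 -0.28  0.97 -0.12  0.35]
bed65 -1 [ 0.39 -0.01 -0.28  0.97 -0.12 -2.79]
bed90 1 [ 0.44  0.03 -0.25  0.97 -0.14  0.39]
bed90 -1 [ 0.44  0.03 -0.25  0.97 -0.14 -2.75]
bedup-90 1 [ 0.09 -0.25 -0.37  1.1  -0.02  0.06]
bedup-90 -1 [ 0.09 -0.25 -0.37  1.1  -0.02 -3.08]
bedup90 1 [ 0.46 -0.05 -0.2   1.11 -0.14  0.41]
bedup90 -1 [ 0.46 -0.05 -0.2   1.11 -0.14 -2.73]
s 1 [-0.39  0.29 -0.03  1.25  0.   -0.52]
s -1 [-0.39  0.29 -0.03  1.25  0.    2.62]
sup 1 [-0.39  0.25  0.08  1.4   0.   -0.52]
sup -1 [-0.39  0.25  0.08  1.4   0.    2.62]
s 1 [-0.64  0.51  0.26  1.32  0.   -0.98]
s -1 [-0.64  0.51  0.26  1.32  0.    2.16]
sup 1 [-0.64  0.48  0.38  1.47  0.   -0.98]
sup -1 [-0.64  0.48  0.38  1.47  0.    2.16]
s 1 [-0.51  0.4   0.12  1.28  0.   -0.67]
s -1 [-0.51  0.4   0.12  1.28  0.    2.47]
sup 1 [-0.51  0.37  0.23  1.43  0.   -0.67]
sup -1 [-0.51  0.37  0.23  1.43  0.    2.47]
tray 1 [-0.29 -0.08 -0.41  1.24  0.   -0.29]
tray -1 [-0.29 -0.08 -0.41  1.24 
[... 276 characters left out ...]
0.07 -0.16  1.34  0.   -1.45]
dial-90 1 [-0.66  0.07 -0.16  1.34  0.    0.91]
dial-90 -1 [-0.66  0.07 -0.16  1.34 -0.   -2.23]
dial-45 1 [-0.66  0.07 -0.16  1.34  0.    0.12]
dial-45 -1 [-0.66  0.07 -0.16  1.34  0.   -3.02]
dial0 1 [-0.66  0.07 -0.16  1.34  0.   -0.66]
dial0 -1 [-0.66  0.07 -0.16  1.34  0.    2.48]
dial45 1 [-0.66  0.07 -0.16  1.34  0.   -1.45]
dial45 -1 [-0.66  0.07 -0.16  1.34  0.    1.7 ]
dial90 1 [-0.66  0.07 -0.16  1.34 -0.   -2.23]
dial90 -1 [-0.66  0.07 -0.16  1.34  0.    0.91]
dial135 1 [-0.66  0.07 -0.16  1.34  0.   -3.02]
dial135 -1 [-0.66  0.07 -0.16  1.34  0.    0.12]
dial180 1 [-0.66  0.07 -0.16  1.34  0.    2.48]
dial180 -1 [-0.66  0.07 -0.16  1.34  0.   -0.66]
```

```bash
cat >> h.py <<'E'
def snap(r,name,crop=None,cam='top'):
    c=r.read_camera(cam); im=c['image'][:,:,::-1]
    if crop: im=im[crop[1]:crop[3],crop[0]:crop[2]]; f=min(798/im.shape[1],598/im.shape[0]); im=cv2.resize(im,None,fx=f,fy=f,interpolation=cv2.INTER_CUBIC)
    cv2.imwrite(f'pics/{name}.png',im); return c
def st(r):
    s=r.read_state(); print('t %.1f'%s['clock'],'p',np.round(s['ee_pos'],4),'F',np.round(s['contact_force'],1),'w %.3f'%s['gripper_width']); return s
def fz(r,n):
    r.dwell(.05); return float(np.dot(r.read_state()['contact_force'],n))
def press(r,d,maxd,thr,step=.001,speed=.03):
    """move along unit d in small steps until opposing force rises by thr"""
    d=np.array(d,float); p=np.array(r.read_state()['ee_pos']); f0=fz(r,-d); f=f0
    n=0
    while n*step<maxd:
        n+=1; r.line_to(list(p+d*step*n),speed=speed)
        f=fz(r,-d)
        if f-f0>thr: break
    print('press moved %.1f mm dF %.1f'%(n*step*1000,f-f0)); return n*step, f-f0
E
python3 - <<'E'
from rig import r
from h import *
r.reach([.33,.02,.38],list(tool(Rz(0))))
st(r); c=snap(r,'t1'); snap(r,'s1',cam='side')
print(blobs(c,.014))
r.command_gripper(.75)
r.reach(list(bed(0,65,50)),list(tool(RB))); s=st(r)
c=snap(r,'s2',(150,100,400,330),'side')
E
```

```text
t 2.3 p [0.3302 0.0196 0.3796] F [ 0.2  0.5 -0.4] w 0.999
[(0.05307844543457031, 0.9636697387695312, 6.403346061706543, 57.88807678222656, 22.521968841552734, [3.0, 322.0]), (0.33052792358398436, 0.954333251953125, 16.384836196899414, 81.71681213378906, 37.0411262512207, [18.0, 235.0]), (0.4616561279296875, -0.3039915771484375, -10.741142272949219, 51.76714324951172, 15.53221321105957, [415.0, 202.0]), (0.46670703125, -0.2602276916503906, -6.394538879394531, 58.345184326171875, 25.24713897705078, [400.0, 199.0]), (0.5124307861328125, 0.578248779296875, -41.89508819580078, 57.733741760253906, 56.57229995727539, [137.0, 179.0]), (0.577703369140625, -0.16633657836914062, 6.730721950531006, 68.48942565917969, 23.879688262939453, [371.0, 164.0]), (0.5888253784179688, -0.355266357421875, 19.695571899414062, 69.91450500488281, 21.94781494140625, [431.0, 162.0]), (0.5926282348632812, -0.2555454406738281, 9.149872779846191, 69.04756164550781, 21.536569595336914, [400.0, 160.0])]
t 4.3 p [0.557  0.2657 0.1233] F [-0.9  0.4 -0.4] w 0.753
```

View pics/t1.png

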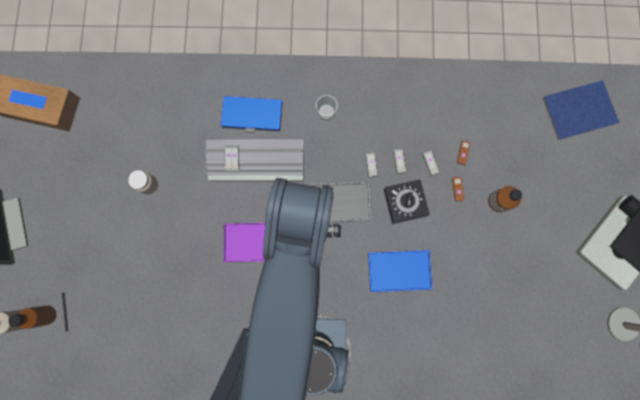

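View pics/s2.png

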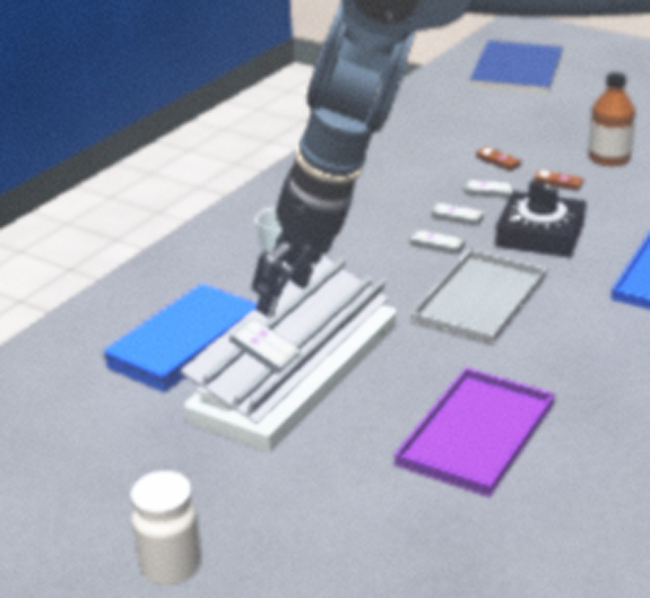

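View pics/s1.png

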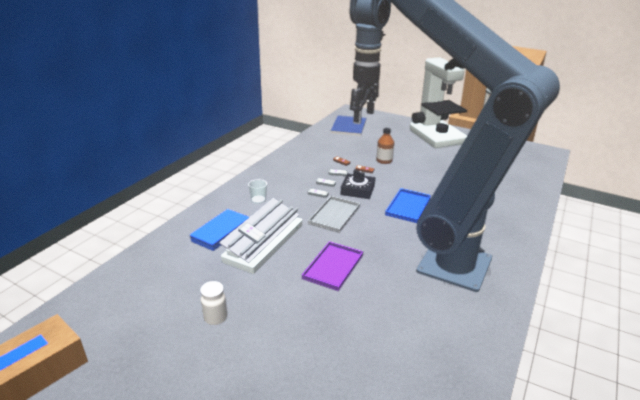

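The top view and the unobstructed side view show three grey slides and no fourth. The gripper is over the dry carrier, around (265,345) in the zoom. Descending to grip it.

Run:
```python
from rig import r
from h import *
n=RB[:,2]
r.line_to(list(bed(0,65,10)),speed=.12); st(r)
r.line_to(list(bed(0,65,-9)),speed=.05); st(r)
r.command_gripper(0.0,40); st(r)
r.line_to(list(bed(0,65,60)),speed=.1); st(r)
snap(r,'s3',(150,100,400,330),'side')
```

```text
t 4.8 p [0.5698 0.2659 0.0841] F [0.1 0.1 0.1] w 0.749
t 5.3 p [0.5761 0.2664 0.066 ] F [0.7 0.5 0.8] w 0.753
t 6.0 p [0.5764 0.2666 0.0666] F [-0.2  0.1  0.2] w -0.004
t 6.8 p [0.5524 0.2658 0.1307] F [-0.5 -0.2 -0.4] w 0.000
```

View pics/s3.png

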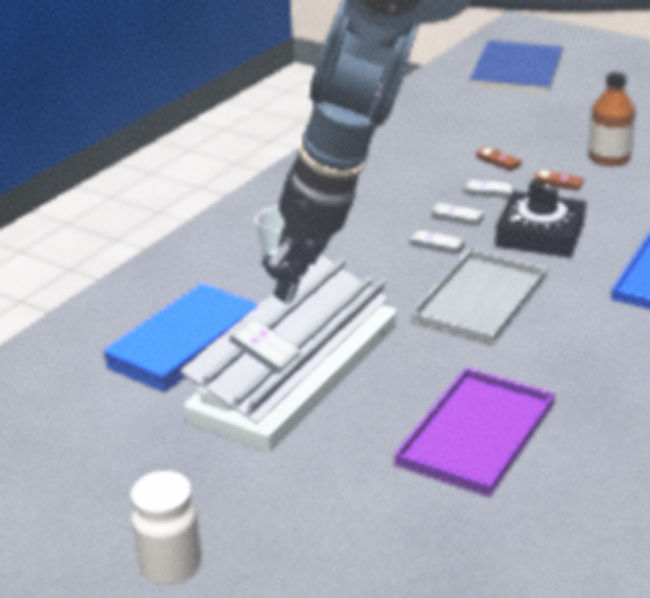

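Run:
```python
from rig import r
from h import *
s=r.read_state()
c=r.read_camera('side'); t=r.read_camera('top')
print('tcp side px',proj(c,s['ee_pos']),'top',proj(t,s['ee_pos']))
print('dry side px',proj(c,bed(0,65,14)),'top',proj(t,bed(0,65,14)))
print('slide side', proj(c,[.578,-.166,.014]),proj(c,[.589,-.355,.014]))
im=c['image'][150:300,180:330,::-1].copy(); f=4
im=cv2.resize(im,None,fx=f,fy=f,interpolation=cv2.INTER_CUBIC)
for P in (s['ee_pos'],bed(0,65,14)):
    u=proj(c,P)[0]; cv2.circle(im,(int((u[0]-180)*f),int((u[1]-150)*f)),4,(0,0,255),2)
cv2.imwrite('pics/s4.png',im)
im=cv2.resize(t['image'][100:250,180:380,::-1],None,fx=f,fy=f,interpolation=cv2.INTER_CUBIC)
for P in (s['ee_pos'],bed(0,65,14)):
    u=proj(t,P)[0]; cv2.circle(im,(int((u[0]-180)*f),int((u[1]-100)*f)),4,(0,0,255),2)
cv2.imwrite('pics/t4.png',im)
```

```text
tcp side px [[256.31888597 221.18076732]] top [[228.42613549 161.18595563]]
dry side px [[252.54683084 231.27576861]] top [[231.03680091 158.85448743]]
slide side [[317.8582284 191.3044836]] [[337.74473417 171.07167863]]
```

View pics/s4.png

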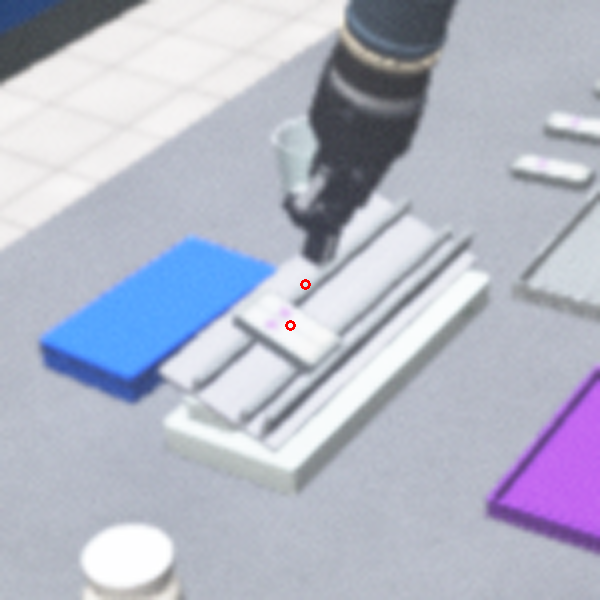

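View pics/t4.png

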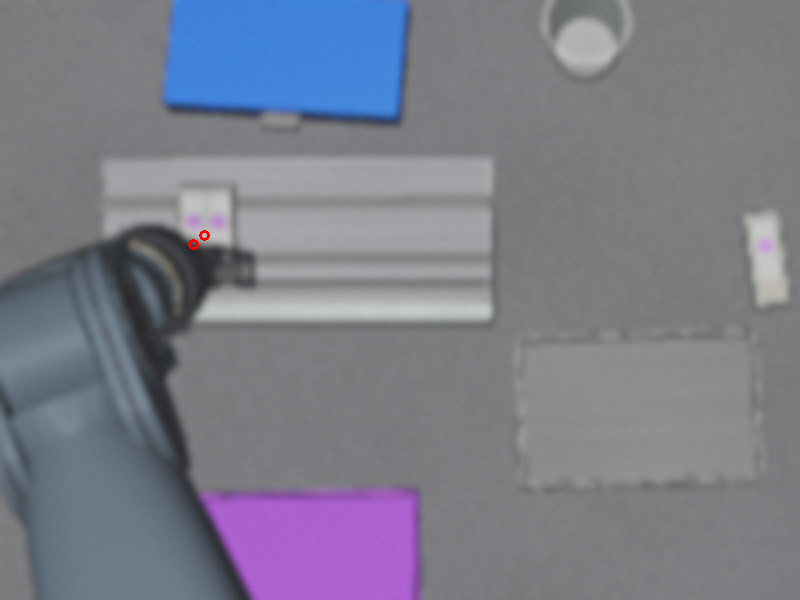

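Run:
```python
from rig import r
from h import *
s=r.read_state()
print(np.round(s['eef_rot'],3),np.round(tool(RB),3)); M=Rn.from_euler('xyz',s['eef_rot']).as_matrix(); print(M.round(3))
c=r.read_camera('side'); t=r.read_camera('top')
f=8
im=cv2.resize(c['image'][190:230,240:290,::-1],None,fx=f,fy=f,interpolation=cv2.INTER_CUBIC)
cv2.imwrite('pics/s5.png',im)
im=cv2.resize(t['image'][145:195,210:260,::-1],None,fx=f,fy=f,interpolation=cv2.INTER_CUBIC)
cv2.imwrite('pics/t5.png',im)
for z in (.05,.1,.13,.15): print(z,unproj(t,[(242,166)],z),unproj(c,[(259.5,214.5)],z))
```

```text
[-1.572 -0.347  0.026] [-1.571 -0.349  0.026]
[[ 0.94   0.34  -0.026]
 [ 0.025  0.008  1.   ]
 [ 0.34  -0.94  -0.001]]
0.05 [[0.55489562 0.23829512 0.05      ]] [[0.64135562 0.12795953 0.05      ]]
0.1 [[0.54478977 0.2298958  0.1       ]] [[0.59402066 0.19159963 0.1       ]]
0.13 [[0.53872627 0.2248562  0.13      ]] [[0.56561968 0.22978368 0.13      ]]
0.15 [[0.53468393 0.22149647 0.15      ]] [[0.5466857  0.25523972 0.15      ]]
```

View pics/s5.png

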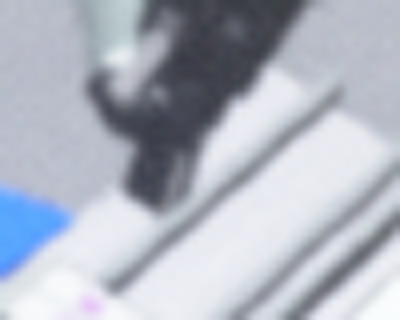

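View pics/t5.png

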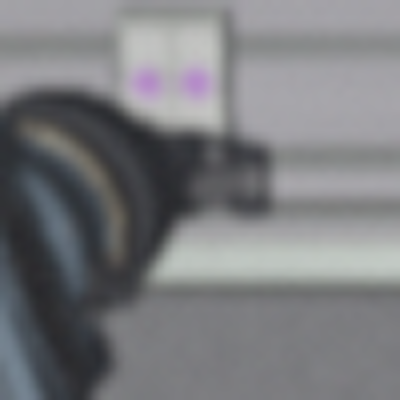

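The grip closed on nothing and the carrier is undisturbed. In the side view the visible fingertips, at about (260,215), stop short of the reported TCP at (256,221). I'll check this by touching the plate between the rails with the fingers shut.

Run:
```python
from rig import r
from h import *
r.line_to(list(bed(0,0,20)),speed=.15); st(r)
r.line_to(list(bed(0,0,-4)),speed=.1); st(r)
snap(r,'s6',(190,150,340,290),'side');snap(r,'t6',(180,100,330,220))
press(r,-RB[:,2],.035,4,step=.0015)
s=st(r); print((RB.T@(np.array(s['ee_pos'])-B0)*1000).round(1))
r.line_to(list(bed(0,0,30)),speed=.15)
```

```text
t 7.7 p [0.5684 0.2015 0.0941] F [-0.5  0.4 -0.3] w -0.003
t 8.1 p [0.5758 0.202  0.0706] F [-0.3 -0.3 -0. ] w 0.002
press moved 36.0 mm dF -0.7
t 15.4 p [0.5889 0.2024 0.0379] F [0.1 0.4 0.3] w -0.003
[  0.4   0.5 -39.6]
```

View pics/s6.png

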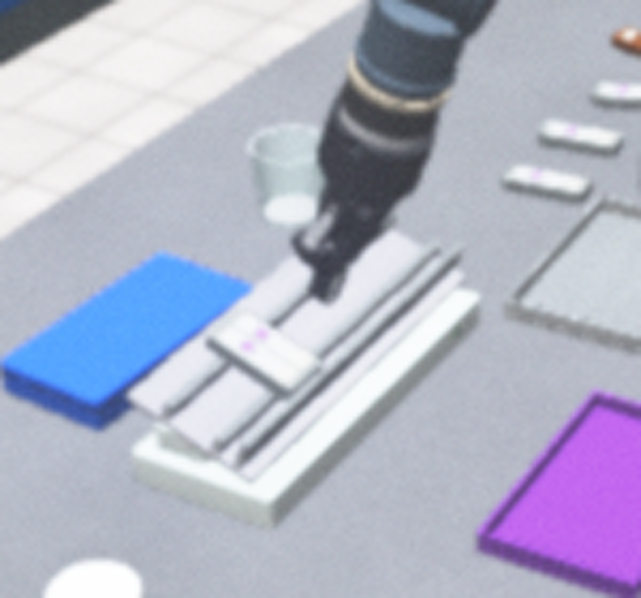

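View pics/t6.png

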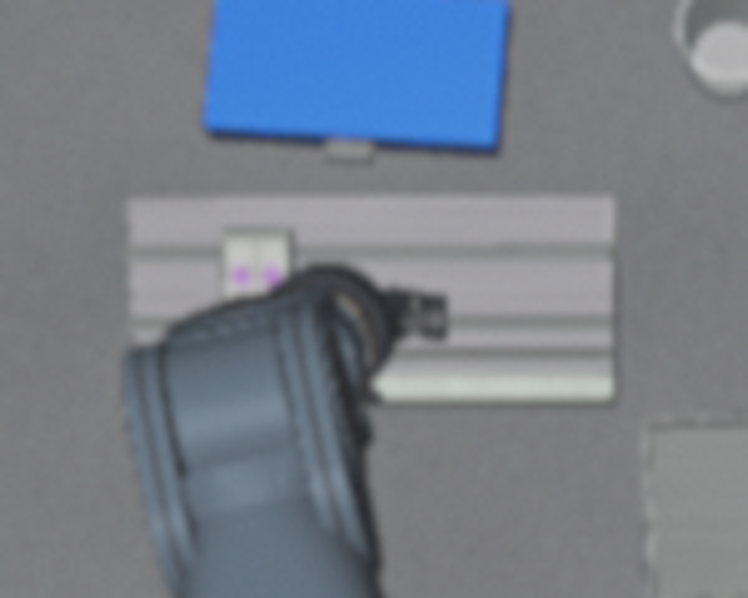

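Run:
```python
from rig import r
from h import *
c=r.read_camera('side')
for P,uv in ((np.array([.5524,.2658,.1307]),(259.5,215.8)),(np.array([.5758,.2020,.0706]),(266.8,219.8))):
    for k in (0,.01,.02,.03,.04): print(k,proj(c,P+RB[:,2]*k).round(1),uv)
print(r.read_state()['q'])
```

```text
0 [[256.2 221. ]] (259.5, 215.8)
0.01 [[257.  218.7]] (259.5, 215.8)
0.02 [[257.8 216.4]] (259.5, 215.8)
0.03 [[258.6 214. ]] (259.5, 215.8)
0.04 [[259.4 211.6]] (259.5, 215.8)
0 [[262.8 225.3]] (266.8, 219.8)
0.01 [[263.5 223.2]] (266.8, 219.8)
0.02 [[264.3 221. ]] (266.8, 219.8)
0.03 [[265.1 218.7]] (266.8, 219.8)
0.04 [[265.9 216.5]] (266.8, 219.8)
[ 0.27979728 -0.13384995 -0.33129951  1.03646206 -0.08591528  0.23897108]
```

Run:
```python
from rig import r
from h import *
r.line_to(list(bed(0,0,-34)),speed=.15)
c=snap(r,'s7',(220,170,320,250),'side')
press(r,-RB[:,2],.03,4,step=.002)
s=st(r); print((RB.T@(np.array(s['ee_pos'])-B0)*1000).round(1))
snap(r,'s8',(220,170,320,250),'side')
r.line_to(list(bed(0,0,30)),speed=.15)
```

```text
press moved 10.0 mm dF 5.8
t 18.3 p [0.5906 0.2021 0.0353] F [-3.1 -0.7  5.4] w 0.002
[  1.    0.2 -42.7]
```

View pics/s8.png

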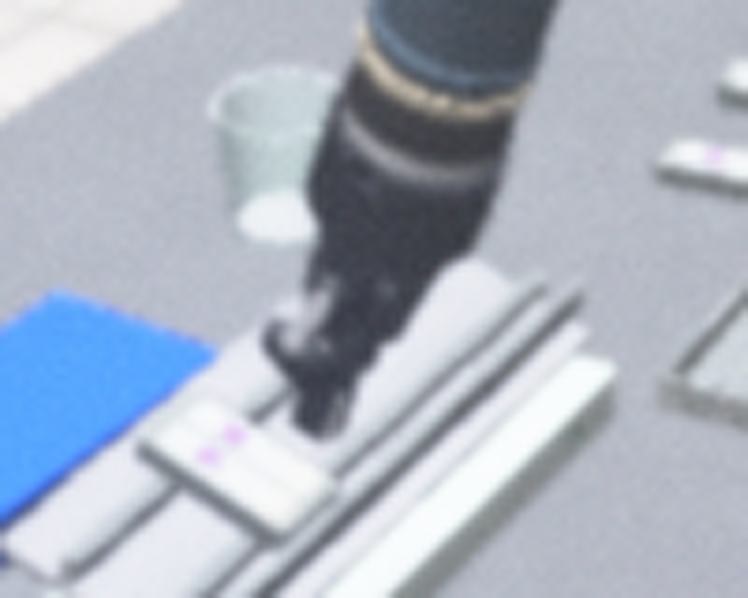

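Run:
```python
from rig import r
from h import *
c=r.read_camera('side')
print('tip px (262.8,227.8); tool-len hyp',proj(c,[.5906-.0094,.2021,.0353+.0259]),'z hyp',proj(c,[.5906,.2021,.0353+.028]))
r.reach([.59,-.085,.06],list(tool(Rz(0)))); 
r.line_to([.59,-.085,0.0],speed=.15)
c=snap(r,'s9',(220,140,370,260),'side');s=st(r)
print(proj(c,s['ee_pos']))
press(r,[0,0,-1],.04,4,step=.002,speed=.05)
st(r)
snap(r,'s10',(280,150,330,200),'side'); snap(r,'t10',(300,120,400,200))
r.line_to([.59,-.085,.06],speed=.15)
```

```text
tip px (262.8,227.8); tool-len hyp [[261.499951   227.31402963]] z hyp [[259.05490813 225.94868242]]
t 20.8 p [ 0.5909 -0.0845  0.0013] F [0.5 0.8 0.3] w -0.001
[[304.15206532 202.76457819]]
press moved 32.0 mm dF 9.8
t 25.6 p [ 0.5915 -0.0846 -0.0283] F [-3.2  0.2 10.2] w -0.002
```

View pics/s10.png

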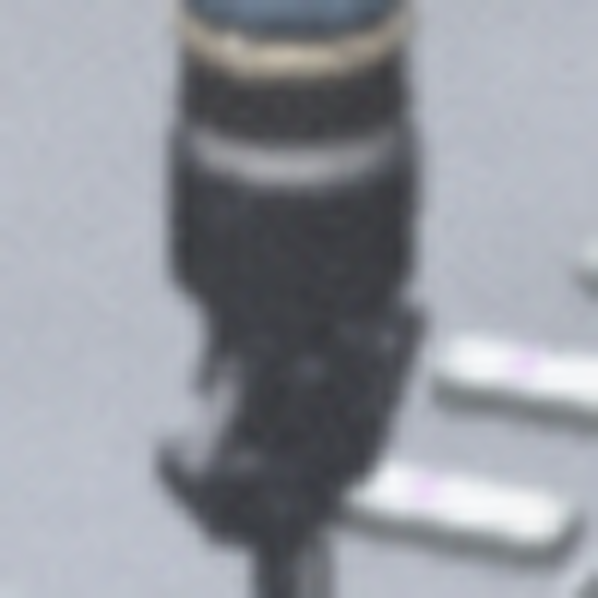

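View pics/t10.png

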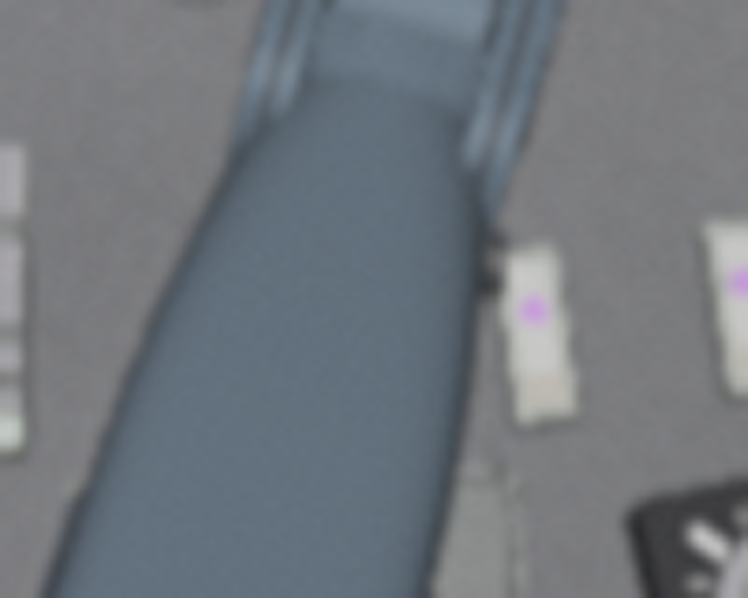

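Run:
```python
from rig import r
from h import *
s=st(r); c=r.read_camera('side'); p=np.array(s['ee_pos'])
u=proj(c,p+[0,0,.027])[0]; print(u)
f=12; x0,y0=280,150
im=cv2.resize(c['image'][y0:y0+50,x0:x0+55,::-1],None,fx=f,fy=f,interpolation=cv2.INTER_CUBIC)
cv2.circle(im,(int((u[0]-x0+.5)*f),int((u[1]-y0+.5)*f)),4,(0,0,255),2)
cv2.imwrite('pics/s11.png',im)
```

```text
t 26.5 p [ 0.5892 -0.0848  0.0587] F [ 0.2 -0.3 -0.6] w -0.000
[304.56439207 182.92734034]
```

View pics/s11.png

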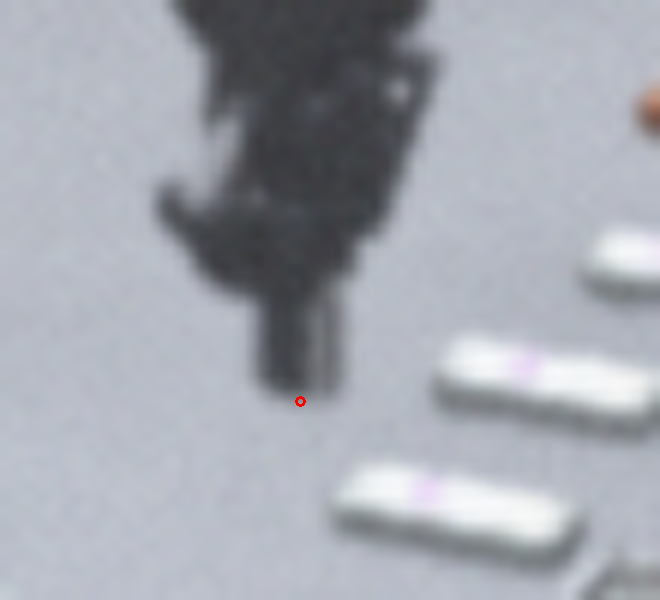

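The tool is really 27 mm shorter than reported: touches on the plate and on the bench, and the side view, all agree. I'll correct for it and grip the dry carrier again.

```bash
cat >> h.py <<'E'
D=.027
def tp(P,F):  # commanded TCP so that the true tip is at P, tool along -F z
    return list(np.array(P)-D*F[:,2])
E
python3 - <<'E'
from rig import r
from h import *
r.line_to([.56,-.04,.12],speed=.3)
r.command_gripper(.75)
r.reach(tp(bed(0,64,45),RB),list(tool(RB)))
c=snap(r,'t12',(180,100,330,220))
r.line_to(tp(bed(0,64,-10),RB),speed=.08); st(r)
r.command_gripper(0.0,40); st(r)
r.line_to(tp(bed(0,64,55),RB),speed=.1); st(r)
snap(r,'s12',(190,130,340,270),'side')
E
```

```text
t 29.6 p [0.5862 0.266  0.0405] F [-0.3 -0.1 -0.1] w 0.747
t 29.9 p [0.5867 0.2663 0.0417] F [-0.8  0.3  3.2] w 0.481
t 30.7 p [0.5632 0.265  0.1005] F [-0.7 -0.3 -1.2] w 0.480
```

View pics/s12.png

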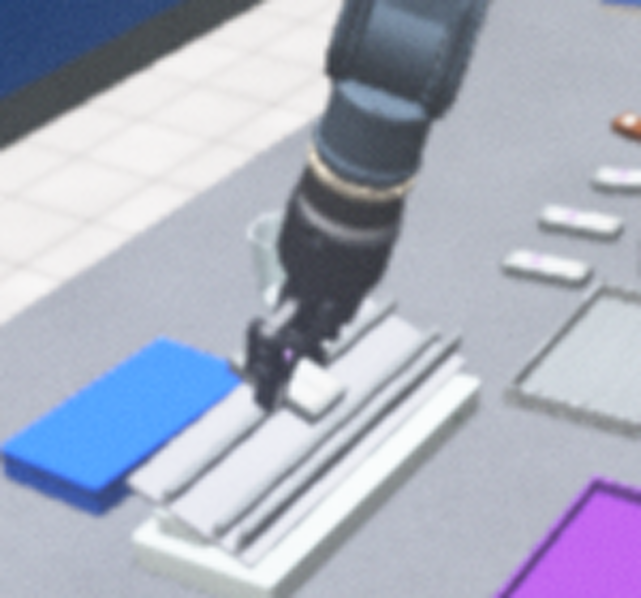

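Run:
```python
from rig import r
from h import *
F=Rz(np.radians(2.6))
r.line_to(tp(bed(-10,50,85),RB),speed=.2)
r.reach(tp([.455,-.068,.11],F),list(tool(F))); st(r)
r.line_to(tp([.455,-.068,.012],F),speed=.15); s=st(r)
press(r,[0,0,-1],.02,3,step=.0015); s=st(r)
r.command_gripper(.62); st(r)
p=np.array(r.read_state()['ee_pos'])
r.line_to(list(p+[0,0,.09]),speed=.2)
r.reach(tp([.42,.03,.22],Rz(0)),list(tool(Rz(0))))
c=snap(r,'t13',(195,85,480,235)); snap(r,'s13',(190,130,400,270),'side')
for b in blobs(c,.014): print(np.round(b[:5],3),b[5])
st(r)
```

```text
t 32.4 p [ 0.4553 -0.0673  0.0828] F [ 0.4 -1.  -0.9] w 0.482
t 33.2 p [ 0.4559 -0.0679 -0.0141] F [ 0.4 -0.2  0.2] w 0.483
press moved 13.5 mm dF 10.7
t 35.9 p [ 0.4564 -0.068  -0.0258] F [-3.   0.6 10.2] w 0.483
t 36.2 p [ 0.4558 -0.0679 -0.0278] F [0.3 0.2 0.8] w 0.621
[5.3000e-02 9.6400e-01 6.4030e+00 5.7888e+01 2.2518e+01] [3.0, 322.0]
[ 4.5800e-01 -6.9000e-02  1.1440e+00  6.9717e+01  3.7683e+01] [340.0, 201.0]
[  0.512   0.578 -41.895  57.734  56.572] [137.0, 179.0]
[ 0.578 -0.166  9.803 68.503 21.967] [371.0, 164.0]
[ 0.589 -0.356 21.065 68.872 21.036] [431.0, 162.0]
[ 0.593 -0.256  9.267 69.051 21.039] [400.0, 160.0]
t 37.6 p [0.419  0.0293 0.1901] F [-0.1 -0.2 -1. ] w 0.619
```

View pics/t13.png

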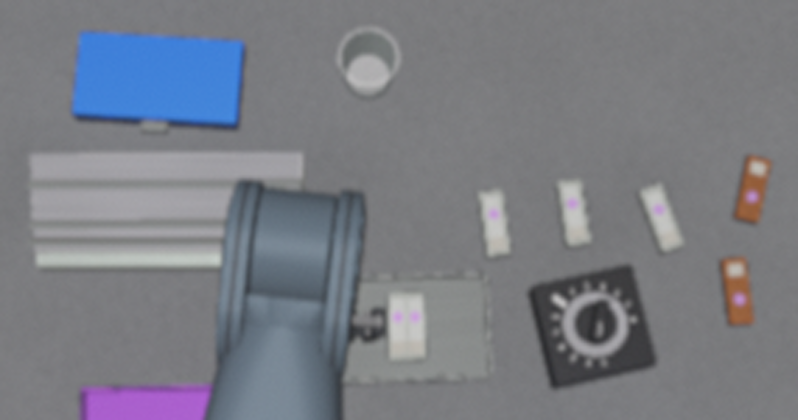

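View pics/s13.png

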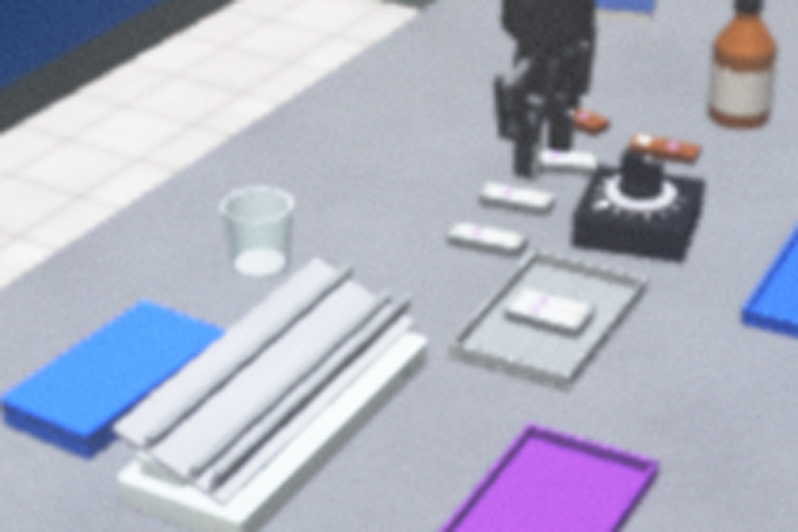

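The wide carrier lies flat in the tray, around zoom (407,325), and the rest is empty. Next is slide 1.

```bash
cat >> h.py <<'E'
def bedc(p): return (RB.T@(np.array(p)-B0)*1000)+np.array([0,0,D*1000])
def pick(r,x,y,yawdeg):
    F=Rz(np.radians(yawdeg)); r.command_gripper(.6)
    r.reach(tp([x,y,.07],F),list(tool(F)))
    r.line_to(tp([x,y,.0015],F),speed=.12); st(r)
    r.command_gripper(0.,40); s=st(r)
    r.line_to(tp([x,y,.09],F),speed=.2); s=st(r)
    return .28<s['gripper_width']<.38
def place(r,y):
    E=list(tool(RB))
    r.reach(tp(bed(5,y,60),RB),E); s=st(r)
    if not .28<s['gripper_width']<.38: return False
    r.line_to(tp(bed(5,y,8),RB),speed=.15)
    press(r,-RB[:,2],.014,2.5,step=.001); print('z',bedc(r.read_state()['ee_pos']).round(1))
    p=np.array(r.read_state()['ee_pos']); r.line_to(list(p+RB[:,2]*.0015),speed=.05)
    press(r,-RB[:,0],.016,3.5,step=.001); print('x',bedc(r.read_state()['ee_pos']).round(1))
    press(r,-RB[:,2],.005,2.5,step=.0007); print('z',bedc(r.read_state()['ee_pos']).round(1)); st(r)
def release(r):
    r.command_gripper(.5); st(r)
    p=np.array(r.read_state()['ee_pos']); r.line_to(list(p+RB[:,2]*.07),speed=.15)
E
python3 - <<'E'
from rig import r
from h import *
ok=pick(r,.577,-.166,8.5); print(ok)
if ok:
    r.reach(tp([.5,.0,.14],Rz(0)),list(tool(Rz(0))))
    place(r,-65)
    snap(r,'s14',(200,150,330,270),'side'); snap(r,'t14',(190,110,340,200))
E
```

```text
t 39.7 p [ 0.5776 -0.166  -0.0246] F [0.6 0.2 0.7] w 0.603
t 40.0 p [ 0.5785 -0.1666 -0.0237] F [-0.  -0.3  4.4] w 0.318
t 40.6 p [ 0.5765 -0.1658  0.062 ] F [-0.2  0.5 -1.2] w 0.311
True
t 42.0 p [0.57   0.1352 0.1067] F [-0.1 -0.5 -0. ] w 0.313
press moved 6.0 mm dF 9.2
z [  5.3 -66.3   2.8]
press moved 6.0 mm dF 4.2
x [  0.5 -66.2   4.6]
press moved 2.1 mm dF 6.6
z [  0.5 -66.2   2.8]
t 47.4 p [0.5855 0.1356 0.0524] F [-2.2  1.   4.3] w 0.317
```

View pics/s14.png

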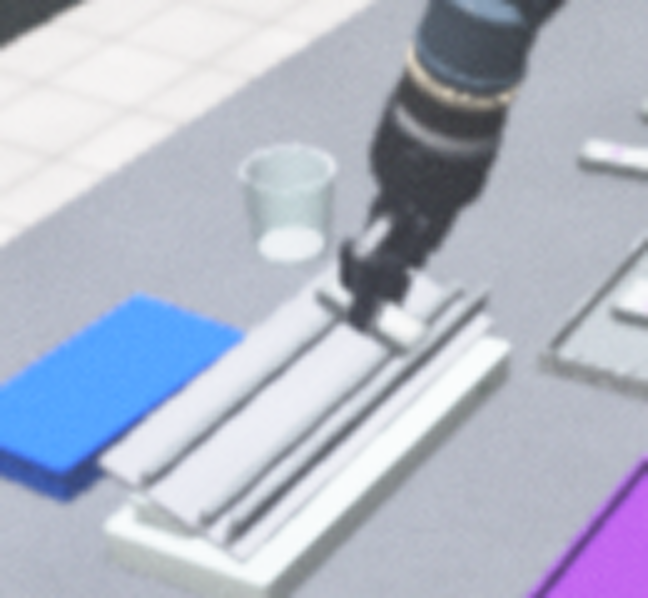

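View pics/t14.png

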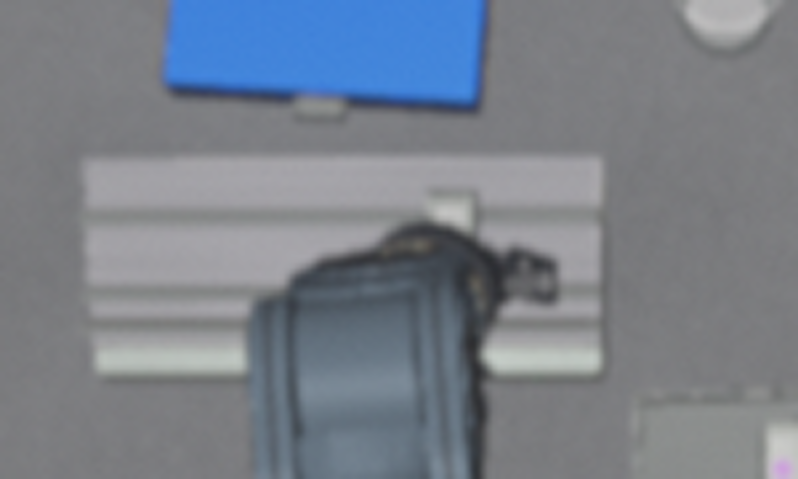

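The slide is on the rails and was stopped at the lip at x ≈ 0.5 mm, where about 0 is expected. Releasing it and looking again.

Run:
```python
from rig import r
from h import *
release(r)
r.reach(tp([.42,-.12,.2],Rz(0)),list(tool(Rz(0))))
c=snap(r,'t15',(190,100,470,240)); snap(r,'s15',(200,150,330,270),'side')
for b in blobs(c,.014)+blobs(c,.088): print(np.round(b[:5],3),b[5])
st(r)
```

```text
t 47.8 p [0.585  0.1355 0.0511] F [-0.7  0.1 -0. ] w 0.498
[5.3000e-02 9.6400e-01 6.4030e+00 5.7888e+01 2.2518e+01] [3.0, 322.0]
[ 4.5800e-01 -6.7000e-02  1.1420e+00  6.9718e+01  3.4609e+01] [338.0, 199.0]
[  0.512   0.578 -41.895  57.734  56.572] [137.0, 179.0]
[ 0.589 -0.355 19.814 67.892 21.195] [431.0, 162.0]
[ 0.063  0.917  6.403 55.095 21.431] [3.0, 322.0]
[ 4.4800e-01 -6.5000e-02  1.1420e+00  6.6355e+01  3.2939e+01] [338.0, 199.0]
[  0.5     0.55  -41.895  54.948  53.843] [137.0, 179.0]
[ 0.573 -0.339 19.814 64.617 20.173] [431.0, 162.0]
t 49.6 p [ 0.42   -0.1189  0.1722] F [0.3 1.1 0.4] w 0.502
```

View pics/t15.png

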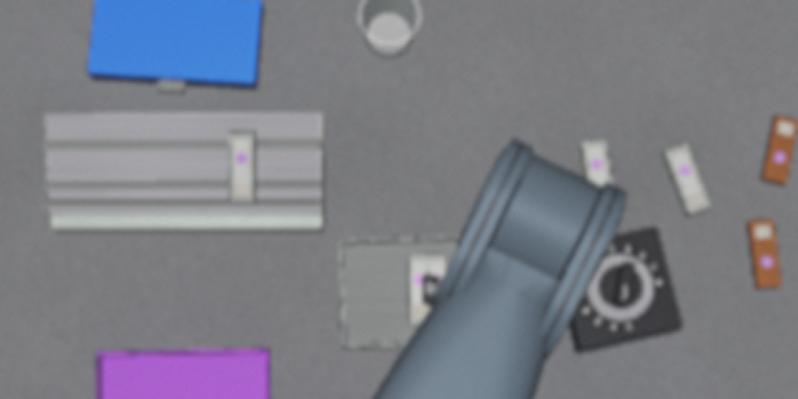

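View pics/s15.png

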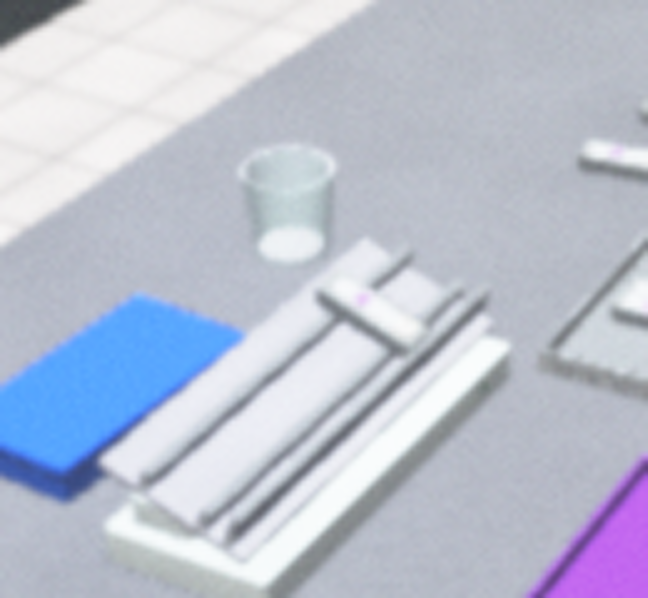

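Slide 1 lies square on the rails against the lip. Slides 2 and 3 have not moved. Slide 2 next.

Run:
```python
from rig import r
from h import *
ok=pick(r,.592,-.256,9.2); print(ok)
if ok:
    r.reach(tp([.5,.0,.15],Rz(0)),list(tool(Rz(0))))
    place(r,0)
    snap(r,'s16',(200,150,330,270),'side')
```

```text
t 51.6 p [ 0.5925 -0.2562 -0.0244] F [-0.9 -0.2 -0.1] w 0.596
t 51.9 p [ 0.5934 -0.2568 -0.0235] F [-0.5 -0.7  5.3] w 0.310
t 52.5 p [ 0.5916 -0.2558  0.0621] F [ 0.2 -0.  -1.8] w 0.311
True
t 54.5 p [0.5688 0.1999 0.1075] F [0.5 0.  0.1] w 0.313
press moved 5.0 mm dF 3.1
z [ 5.4 -1.3  3. ]
press moved 6.0 mm dF 4.7
x [ 1.1 -1.3  5. ]
press moved 0.7 mm dF 3.0
z [ 1.1 -1.3  4.4]
t 59.0 p [0.5838 0.2004 0.0542] F [2.2 0.5 1.9] w 0.310
```

View pics/s16.png

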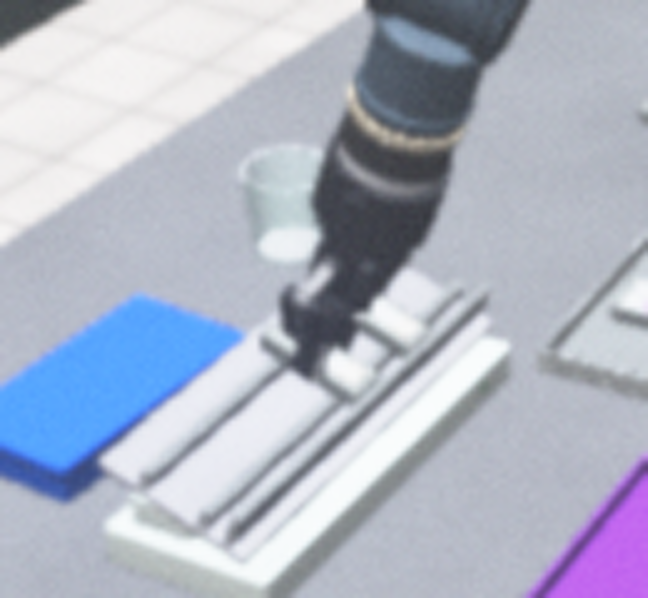

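Run:
```python
from rig import r
from h import *
p=np.array(r.read_state()['ee_pos']); r.line_to(list(p-RB[:,2]*.0015-RB[:,0]*.0003),speed=.04); st(r); print(bedc(r.read_state()['ee_pos']).round(1))
release(r)
r.reach(tp([.40,-.02,.2],Rz(0)),list(tool(Rz(0))))
c=snap(r,'t17',(190,100,470,240)); snap(r,'s17',(200,150,330,270),'side')
for b in blobs(c,.014): print(np.round(b[:5],3),b[5])
st(r)
```

```text
t 59.2 p [0.5842 0.2006 0.0529] F [2.1 1.  1. ] w 0.312
[ 1.1 -1.1  3. ]
t 59.5 p [0.5827 0.2003 0.0514] F [ 0.2 -0.1  0.3] w 0.503
[5.3000e-02 9.6400e-01 6.4030e+00 5.7888e+01 2.2518e+01] [3.0, 322.0]
[  0.512   0.578 -41.895  57.734  56.572] [137.0, 179.0]
[ 0.589 -0.355 19.814 67.892 21.195] [431.0, 162.0]
[ 0.59   0.161  2.194 65.438 54.279] [271.0, 158.0]
t 61.3 p [ 0.4    -0.0192  0.1721] F [-1.3 -0.2 -0. ] w 0.502
```

View pics/t17.png

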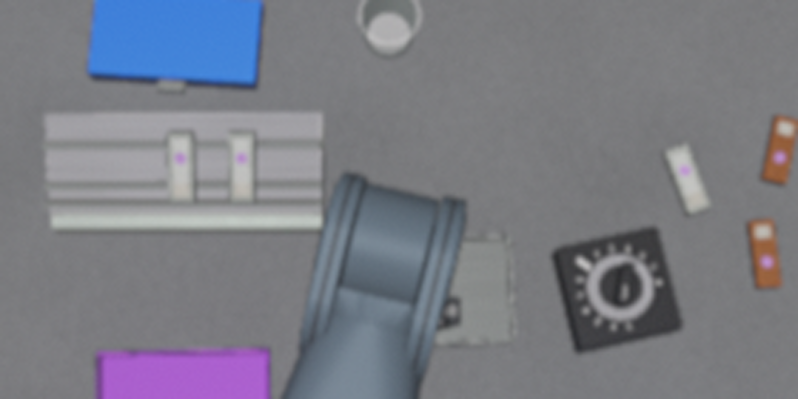

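View pics/s17.png

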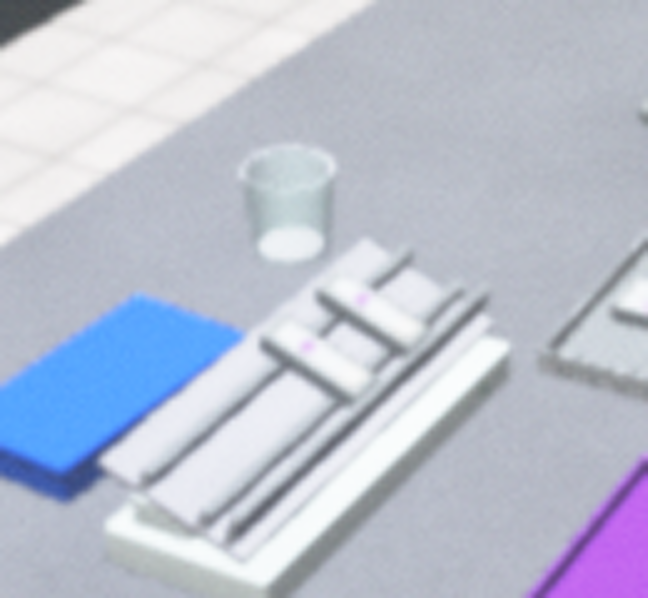

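Both slides lie alike against the lip, at zoom (180,165) and (241,165). Slide 3 next; nearby are the brown block at (780,150) in the zoom and the bottle further off.

Run:
```python
from rig import r
from h import *
r.command_gripper(.6)
ok=pick(r,.589,-.355,20); print(ok)
if ok:
    r.reach(tp([.5,.0,.15],Rz(0)),list(tool(Rz(0))))
    place(r,65)
    p=bedc(r.read_state()['ee_pos'])
    if 3.2<p[2]<6: q=np.array(r.read_state()['ee_pos']); r.line_to(list(q-RB[:,2]*(p[2]-3)/1000),speed=.04)
    st(r);print(bedc(r.read_state()['ee_pos']).round(1))
    snap(r,'s18',(200,150,330,270),'side')
```

```text
t 64.0 p [ 0.5895 -0.3551 -0.0247] F [ 0.  -0.5  0.8] w 0.599
t 64.3 p [ 0.5903 -0.356  -0.0235] F [-0.4 -0.4  5.1] w 0.312
t 64.9 p [ 0.5887 -0.3548  0.0621] F [ 0.4  0.3 -0.6] w 0.314
True
t 67.3 p [0.5672 0.265  0.1077] F [ 0.2 -0.5 -0.6] w 0.312
press moved 5.0 mm dF 3.2
z [ 5.2 63.8  3. ]
press moved 5.0 mm dF 3.7
x [ 2.  63.8  4.9]
press moved 1.4 mm dF 3.0
z [ 2.  64.   3.6]
t 71.8 p [0.5832 0.2657 0.0537] F [1.3 0.3 1.3] w 0.311
t 72.1 p [0.5834 0.2658 0.0532] F [ 1.  -1.1  1.3] w 0.313
[ 2.  64.   3.1]
```

View pics/s18.png

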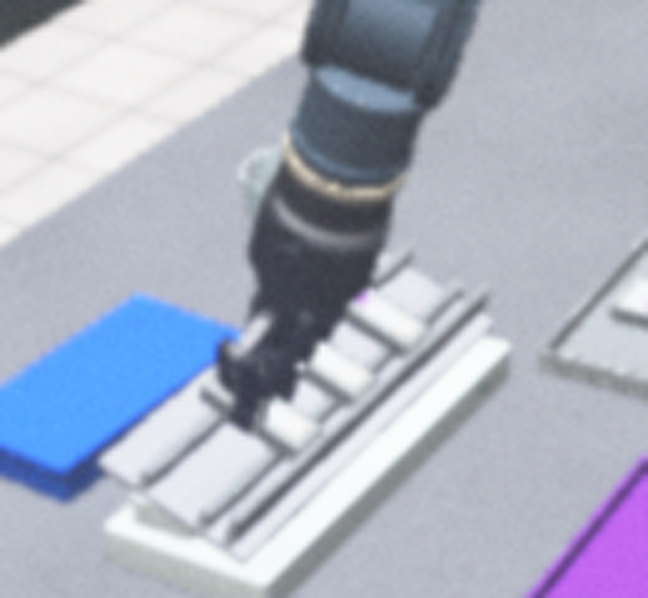

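Run:
```python
from rig import r
from h import *
import pickle
press(r,-RB[:,0],.002,2,step=.0005)
release(r)
r.reach(tp([.36,.08,.22],Rz(0)),list(tool(Rz(0))))
c=snap(r,'t19',(190,100,470,240)); s=snap(r,'s19',(200,150,330,270),'side')
pickle.dump({'top':c,'side':s},open('c1.pkl','wb'))
a=rect(c,.082,.5,.64,.1,.31,.3); cv2.imwrite('pics/r19.png',a[...,::-1]); st(r)
a=rect(c,.04,.36,.56,-.37,-.17,.33); cv2.imwrite('pics/r_ctl2.png',a[...,::-1])
```

```text
press moved 1.0 mm dF 4.2
t 73.1 p [0.5807 0.2655 0.0513] F [0.3 0.2 0.6] w 0.499
t 74.9 p [0.3601 0.0805 0.192 ] F [ 0.1 -0.5 -0.2] w 0.500
```

View pics/t19.png

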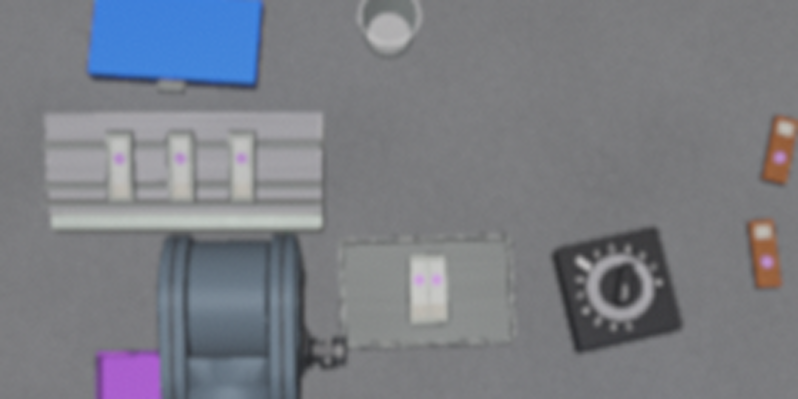

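View pics/s19.png

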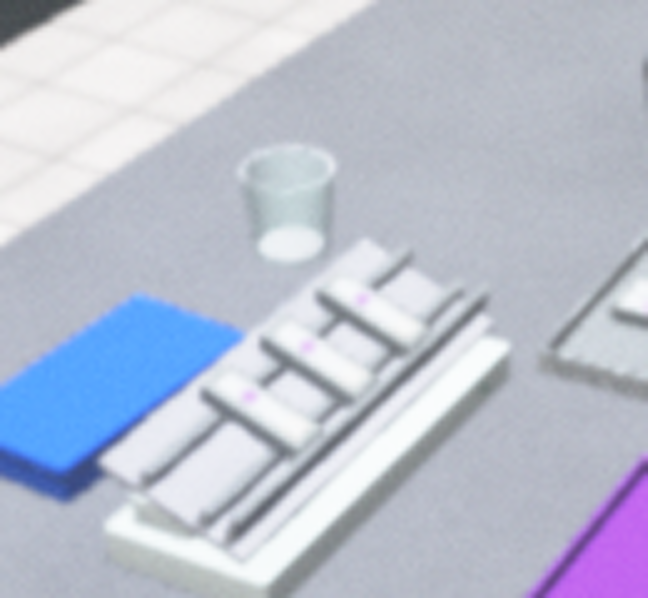

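View pics/r19.png

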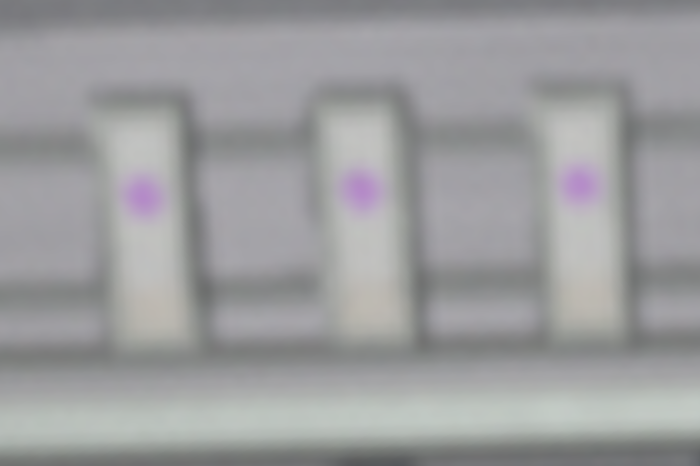

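All three slides are square, evenly spaced and against the lip. Their dots lie on a line parallel to the rails. Now I'll measure the dial.

```bash
cat > dial.py <<'E'
from h import *
from scipy.optimize import least_squares
def ctl(t,verbose=True,name=None):
    mm=.25; x1,y1=.54,-.19
    a=rect(t,.04,.38,x1,-.36,y1,mm); g=cv2.cvtColor(a,cv2.COLOR_RGB2GRAY)
    if name: cv2.imwrite(name,a[...,::-1])
    W=lambda P: np.c_[x1-P[:,1]*mm/1000,y1-P[:,0]*mm/1000]
    # ticks: bright spots outside ring
    bg=cv2.medianBlur(g,61); m=((g.astype(int)-75)>0).astype(np.uint8)
    n,l,s,ce=cv2.connectedComponentsWithStats(m)
    c0=np.array([.46,-.274]); out=[]
    for i in range(1,n):
        w=W(ce[i:i+1])[0]; d=np.hypot(*(w-c0)); 
        if 0.036<d<.054 and 30<s[i,4]<1600: out.append((np.degrees(np.arctan2(w[1]-c0[1],w[0]-c0[0])),d,s[i,4],w))
        elif s[i,4]>300 and verbose: print('big',s[i],w,d)
    return sorted(out,key=lambda o:-o[0])
E
python3 - <<'E'
from dial import *
import pickle
t=pickle.load(open('c1.pkl','rb'))['top']
for o in ctl(t,name='pics/rc3.png'): print(np.round(o[0],1),np.round(o[1],4),o[2],o[3].round(4))
E
```

```text
big [     0      0    679    640 222588] [ 0.46188175 -0.27861777] 0.0049864644180170935
big [  136   119   397   396 81396] [ 0.46232002 -0.26997539] 0.004645425944909291
big [ 339  296   43   80 2783] [ 0.45596074 -0.2799708 ] 0.007208751738843069
```

View pics/rc3.png

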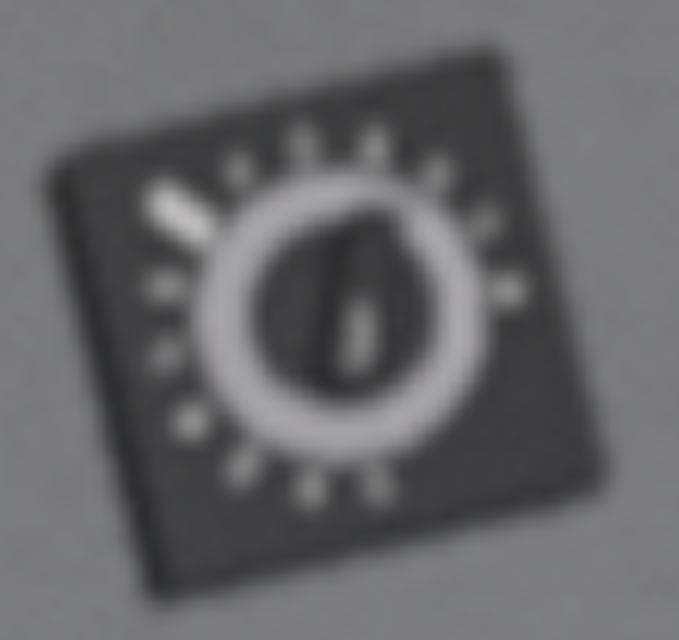

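Run:
```python
from dial import *
import pickle
t=pickle.load(open('c1.pkl','rb'))['top']
P=np.array([(378,485),(310,488),(240,470),(190,425),(165,352),(165,287),(180,212),(238,168),(300,145),(373,148),(437,172),(483,220),(510,290)],float)
a=rect(t,.04,.38,.54,-.36,-.19,.25); g=cv2.GaussianBlur(cv2.cvtColor(a,cv2.COLOR_RGB2GRAY),(0,0),2).astype(float)
for i in range(13):
    x,y=P[i].astype(int); h=12; w=g[y-h:y+h+1,x-h:x+h+1]; w=np.clip(w-np.percentile(w,55),0,None)
    yy,xx=np.mgrid[y-h:y+h+1,x-h:x+h+1]
    if i!=6: P[i]=((w*xx).sum()/w.sum(),(w*yy).sum()/w.sum())
Wd=np.c_[.54-P[:,1]*.00025,-.19-P[:,0]*.00025]*1000
k=[i for i in range(13) if i!=6]
def f(v):
    an=v[3]+np.pi-.4*np.arange(13); m=np.c_[v[0]+v[2]*np.cos(an),v[1]+v[2]*np.sin(an)]
    return (m-Wd)[k].ravel()
s=least_squares(f,[460,-274,44,.2]); print(s.x,np.degrees(s.x[3]),np.abs(s.fun).max())
cx,cy=s.x[:2]; yaw=s.x[3]
print('long mark angle by px',np.degrees(np.arctan2(Wd[6,1]-cy,Wd[6,0]-cx)),'by yaw',np.degrees(yaw+np.pi-2.4))
# pointer at z .084
x1,y1,mm=.50,-.23,.2
a=rect(t,.084,.41,x1,-.32,y1,mm); g=cv2.cvtColor(a,cv2.COLOR_RGB2GRAY)
ij=np.array([(i,j) for i in range(g.shape[0]) for j in range(g.shape[1])])
X=np.c_[x1-ij[:,0]*mm/1000,y1-ij[:,1]*mm/1000]
d=np.hypot(X[:,0]-cx/1000,X[:,1]-cy/1000); v=g.ravel().astype(float)
sel=(d<.021); w=np.clip(v-95,0,None)*sel
c=(X*w[:,None]).sum(0)/w.sum(); C=np.cov(X.T,aweights=w); ev,E=np.linalg.eigh(C)
print('pointer centroid',c,'angle',np.degrees(np.arctan2(c[1]-cy/1000,c[0]-cx/1000)),'axis',np.degrees(np.arctan2(E[1,1],E[0,1])),np.sqrt(ev)*1000,v[sel].max())
o=a.copy(); u=(int((y1-cy/1000)/mm*1000),int((x1-cx/1000)/mm*1000)); cv2.circle(o,u,3,(255,0,0),1); cv2.imwrite('pics/rp.png',o[...,::-1])
```

```text
[ 4.60582121e+02 -2.73897537e+02  4.30929199e+01  2.45872880e-01] 14.087478311085011 0.9686818584178241
long mark angle by px 55.81699219637467 by yaw 56.57760747968744
pointer centroid [ 0.46423373 -0.28660226] angle -73.96424164397718 axis 162.4802526690968 [7.70025903 9.79681762] 168.0
```

View pics/rp.png

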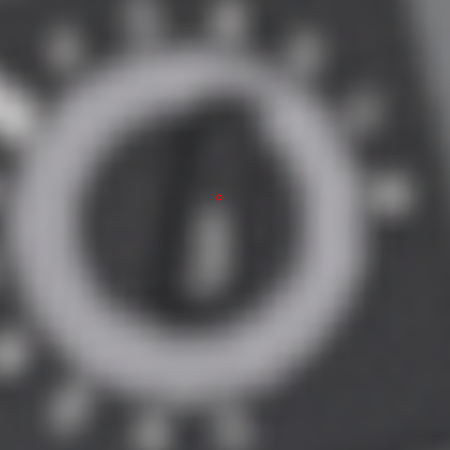

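The tick fit gives a controller yaw of 14.1° and an axis at (0.4606, -0.2739). The pointer is at about 171°, so the dial reads about 0.40 rad. The target is 56.6°. Gripping and turning.

Run:
```python
from rig import r
from h import *
X=.4606;Y=-.2739
F=Rz(np.radians(-9.)); r.command_gripper(.5)
r.reach(tp([X,Y,.13],F),list(tool(F)))
r.line_to(tp([X,Y,.061],F),speed=.1); st(r)
r.command_gripper(0.,40); st(r)
for a in np.linspace(-9,-123.4,5)[1:]:
    F=Rz(np.radians(a)); r.reach(tp([X,Y,.061],F),list(tool(F))); s=st(r)
r.dwell(.2); s=r.read_state(); print(np.degrees(s['eef_rot']),s['ft_torque'])
r.command_gripper(.5); st(r)
r.line_to(tp([X,Y,.15],F),speed=.15)
r.reach(tp([.36,.08,.22],Rz(0)),list(tool(Rz(0))))
import pickle
c=r.read_camera('top'); pickle.dump(c,open('c2.pkl','wb'))
a=rect(c,.084,.40,.52,-.33,-.21,.2); cv2.circle(a,(int((-.21-Y)*5000),int((.52-X)*5000)),3,(255,0,0),1)
cv2.imwrite('pics/rp2.png',a[...,::-1]); snap(r,'s20',(190,130,400,270),'side'); snap(r,'t20',(190,100,470,240)); st(r)
```

```text
t 77.3 p [ 0.4611 -0.2741  0.0347] F [-0.2  0.6  0.7] w 0.496
t 77.7 p [ 0.4614 -0.2739  0.0352] F [-0.4  2.9  4.9] w 0.156
t 78.2 p [ 0.4613 -0.274   0.0352] F [-0.   1.5  5.4] w 0.153
t 78.8 p [ 0.4613 -0.274   0.0352] F [-0.9  2.2  5.6] w 0.153
t 79.3 p [ 0.4612 -0.274   0.0352] F [-0.9  2.2  4.7] w 0.152
t 79.9 p [ 0.4612 -0.274   0.0352] F [-0.7  2.   6.5] w 0.153
[-8.99277104e+01  2.31710455e-02 -1.23411711e+02] [0.54601011 0.21114556 0.00078277]
t 80.5 p [ 0.4603 -0.2739  0.0336] F [-0.2 -0.3  1. ] w 0.500
t 82.8 p [0.3602 0.0794 0.1926] F [-0.4 -0.3  0.5] w 0.502
```

View pics/rp2.png

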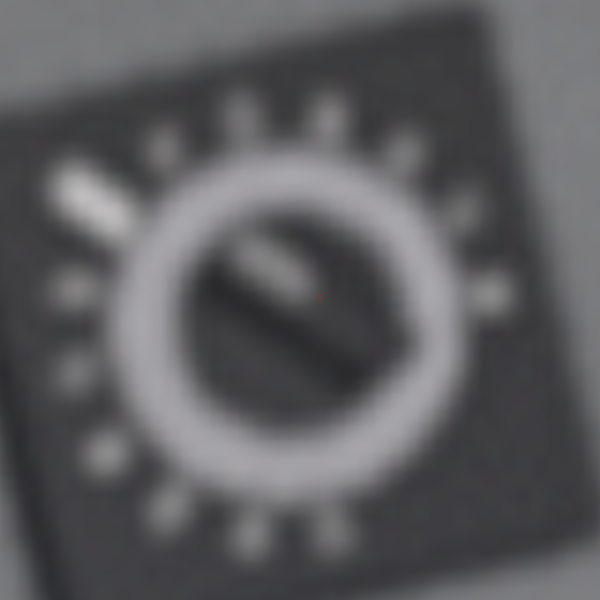

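View pics/t20.png

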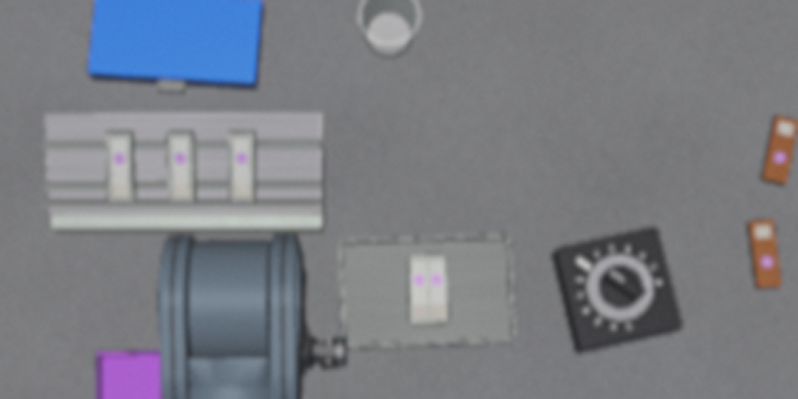

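View pics/s20.png

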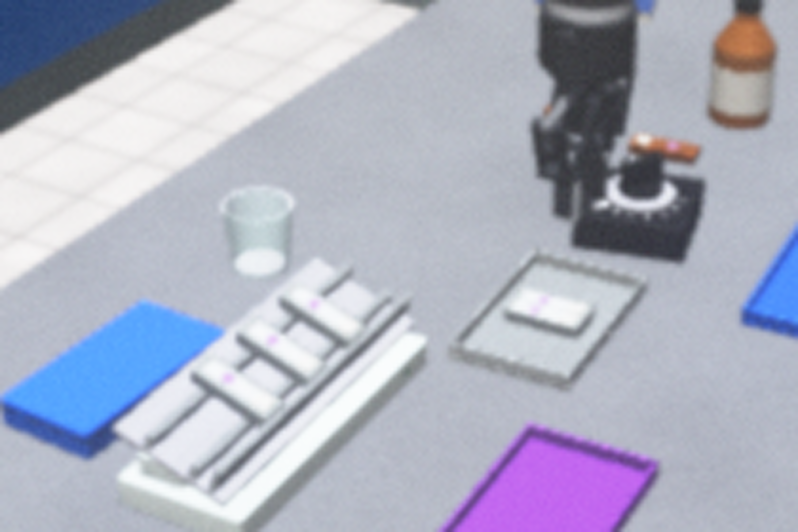

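Run:
```python
from h import *
import pickle
c=pickle.load(open('c2.pkl','rb')); X,Y=.4606,-.2739
g=cv2.cvtColor(rect(c,.084,.40,.52,-.33,-.21,.2),cv2.COLOR_RGB2GRAY).astype(float)
for thr in (85,95,105):
    m=np.zeros_like(g,np.uint8); sub=g[220:310,225:325]; m[220:310,225:325]=sub>thr
    n,l,s,ce=cv2.connectedComponentsWithStats(m); i=1+np.argmax(s[1:,4]); ii,jj=np.where(l==i)
    P=np.c_[.52-ii*.0002,-.21-jj*.0002]; w=g[ii,jj]-thr; mu=(P*w[:,None]).sum(0)/w.sum(); ev,E=np.linalg.eigh(np.cov(P.T,aweights=w)); v=E[:,1]*np.sign(E[0,1])
    print(thr,len(ii),mu,'axis',np.degrees(np.arctan2(v[1],v[0])),'radial',np.degrees(np.arctan2(mu[1]-Y,mu[0]-X)),np.sqrt(ev)*1000)
d=cv2.GaussianBlur(g,(0,0),2)
P=[]
for j in range(215,345,5):
    lo=int(240+(j-200)*.62); i=lo+int(np.argmin(d[lo:lo+60,j])); P.append((.52-i*.0002,-.21-j*.0002))
P=np.array(P);k=np.polyfit(P[:,1],P[:,0],1); print('dark edge',90-np.degrees(np.arctan(k[0])))
```

```text
85 4576 [ 0.46792941 -0.26339738] axis 48.90617511318069 radial 55.09014802125416 [2.00402351 5.37609886]
95 3662 [ 0.46792337 -0.26338649] axis 48.879440155631684 radial 55.14018190728775 [1.71528132 5.15924028]
105 2644 [ 0.46768741 -0.26362613] axis 49.09212695397948 radial 55.400238576049325 [1.42621199 4.78415937]
dark edge 57.0071265878386
```

Run:
```python
from rig import r
from h import *
st(r); r.finish_job()
```

```text
t 82.8 p [0.3602 0.0794 0.1926] F [-0.4 -0.3  0.5] w 0.502
the job is handed in; nothing more can be done
```

The job is handed in, at 82.8 s of the 208 s allowed. The single wide carrier that was there lies flat in the steel tray, and the three single slides are on the rest. After that I turned the dial from about 0.4 rad clockwise to the long mark. I did not touch the bottle, beaker, slide box, jar or brown look-alikes.

**Slides:** the last top and side views show all three square across the rails, about 65 mm apart centre to centre. Each was pushed down against the lip until the force rose, 0.5 to 2 mm from the expected position.

**Dial:** the checks on the pointer angle differ a little; most are within about 1.5° of the target:

| Measurement | Angle |
|---|---|
| Long mark, from a fit to the other 12 ticks (used as target) | 56.6° |
| Long mark, read directly in the image | 55.8° |
| Wrist angle after the turn, as the bar's direction | 56.6° |
| Bar edge in the image | 57.0° |
| Pointer, centre of the white line seen from the axis | about 55° |
| Pointer, direction of the blurred white line | about 49° |

The 49° reading disagrees with the rest; I put it down to blur and did not act on it.

**Tool length:** my first grasp of the wide carrier closed on nothing, because the fingertips stop about 27 mm short of the reported TCP. Touching the plate and the bench, and the side view, all confirmed this. I corrected for it in every move afterwards.

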